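# Press the end plug home in a filter cartridge with the squeeze clamp

### The job

Lay the white filter cartridge in the nest of the bench clamp with its orange plug towards the moving jaw, then squeeze and let go the clamp's two yellow trigger grips, stroke after stroke, so that the jaw walks onto the plug and presses it fully home, pushing firmly (held for a moment above 9 N on the plug) but never with more than 24 N, which would crack it. Then press the red release tab so that the jaw springs all the way back, and leave the cartridge lying in the nest. Move the jaw only by the trigger, do not push on the plug by hand, and do not disturb the glassware.

Things in the scene. Friction and masses are not known exactly. Their poses are not given: they have to be found in the camera images.
- press: bench clamp bolted to the worktop, 310 x 80 x 84 mm: aluminium base plate 10 mm thick, blue squeeze head, steel bar, blue jaw, nest of two black saddles, black anvil. Origin on the worktop under the nest; x runs level along the bar from squeeze head to anvil, z up. Jaw pad's face at x = -62 mm when open, anvil's at about +55 mm (set by a screw, 1 mm less to 2 mm more); both reach 58 mm high
- nest_mid (a point): where cell_mid belongs once loaded, 40 mm above the worktop, axes as the clamp's; leaves 5 to 9 mm free at either end (the jaw slides the cartridge to the anvil). The saddles, 10 mm long, stand 31 mm before and behind it; floor 27 mm above the worktop, walls 30 mm apart, flared lips 55 mm high; between them it is open down to the base plate, so fingers can straddle the cartridge
- grip_mid (a point): midway between the two yellow trigger grips, 64 mm above the worktop, axes as the clamp's. Grips: upright plates 34 mm long (clamp x), 38 to 84 mm above the worktop, 60 mm over their outer faces along clamp y; squeezed from outside they slide in 8.3 mm each (43.4 mm over all) and spring back. Linked, they move alike. The head between is 54 mm high
- grip_l (a joint): how far each grip is squeezed in, 0 to 0.0083 m, sprung to 0. The first 2 mm only engage the drive; a full stroke walks the jaw 5 mm, where a ratchet holds it; let the grips out to 0 before the next. The jaw's push on a part is about twice the squeeze force on one grip, less 9 N for the springs
- jaw_face (a point): centre of the moving jaw's pad face, 40 mm above the worktop, axes as the clamp's. Its clamp x is -62 mm with the jaw fully open and at most -30 mm; the ratchet holds it where it is walked to, and it springs back when the release tab is pressed with the trigger let out. Against a stopped plug, pad and clamp give about 1 mm for each 10 N
- jaw: the steel bar with the blue moving jaw and its black rubber pad (origin and axes as the clamp's when the jaw is open; it moves with the jaw)
- tab_top (a point): centre of the top of the red release tab, 24 x 22 mm, 66 mm above the worktop, on the head behind the grips; it goes straight down 6 mm against a spring of about 2 to 4 N, and under load a few N more; the ratchet lets go after 4 mm; axes as the clamp's
- cell: white square filter cartridge, 90 x 26 x 26 mm, about 0.15 kg, lying flat; origin at the centre of its underside, x along its length away from the plug end, z up. With the plug towards the jaw its x axis points as the clamp's x.
- cell_mid (a point): centre of the cartridge's white body (half-way up, 13 mm above its underside), axes as the cartridge's
- plug: orange push-in plug with a square head, 22 x 22 x 6 mm, at the -x end of the cartridge; origin and axes as the cartridge's when the plug is home. At the start it stands 5 to 9 mm out; it slides in stiffly at about 6 N
- plug_face (a point): centre of the outer face of the orange plug, axes as the cartridge's; its cartridge x is -51 mm when the plug is fully home, -56 to -60 mm at the start
- beaker: glass beaker, 67 mm across, 79 mm tall, a bystander; origin at the centre of its underside
- flask: conical flask with amber sample, 66 mm across, 105 mm tall, a bystander; origin at the centre of its underside
- weighing: glass weighing bottle, 41 mm across, 52 mm tall, a bystander; origin at the centre of its underside
Things that resemble listed ones, but are neither listed nor needed, are in the scene too. Of the things that look like the cell, take the one that is nearest to the robot's base at the start.

How it is judged (in metres and radians):
On the way, in this order (a step that is already met when the one before it is completed fails the run):
1. the cartridge lies in the nest, plug towards the moving jaw, plug still standing out (horizontal distance between cell_mid and nest_mid below 0.012 m and height (world z) of cell_mid between 0.036 and 0.044 m and angle between the x axis of cell and the x axis of press, either way round below 0.12 rad and x of plug_face in the frame of press below -0.03 m and x of plug_face in the frame of cell below -0.0535 m and contact force between the fingers and cell below 0.2 N), for 0.2 s.
2. the jaw presses the plug fully home, firmly (over 9 N) (x of plug_face in the frame of cell above -0.0522 m and contact force between jaw and plug above 9 N), for 0.2 s.
3. the released jaw has sprung back open (x of jaw_face in the frame of press below -0.059 m), for 0.2 s.
At the end, for the whole second after the job is handed in: the cartridge rests in the nest (centre within 15 mm of its place, lying along the clamp), its plug home within 1.5 mm, and the jaw sprung back to within 3 mm of fully open (horizontal distance between cell_mid and nest_mid below 0.015 m and height (world z) of cell_mid between 0.036 and 0.044 m and angle between the x axis of cell and the x axis of press, either way round below 0.12 rad and x of plug_face in the frame of cell above -0.0525 m and x of jaw_face in the frame of press below -0.059 m and linear speed of cell below 0.02 m/s); the robot touches nothing.
It fails at once if the jaw loads the cartridge with more than 24 N (contact force between jaw and cell above 24 N).
It fails at once if the hand pushes on the jaw (contact force between the fingers and jaw above 5 N).
It fails at once if the hand pushes on the plug (contact force between the fingers and plug above 4 N).
It fails at once if the beaker, flask or weighing bottle is displaced by more than 30 mm (distance of any of beaker, flask, weighing from where it was at the start of the episode above 0.03 m).
It also fails if it takes over 72 s, if anything falls off the work surface, if the arm or the gripper's body presses on something with over 40 N, if the wrist force passes 120 N, or if a joint passes its speed limit or range.

### The arm

A 6-joint arm with a two-finger parallel gripper is mounted at the origin on a cart in front of the work surface, level with it; the furniture and walls round the work are solid. World frame = base frame: x ahead of the robot, y to its left, z up, the work surface at z = 0. Lengths are in mm, angles in rad, forces in N, time in s.
With the tool pointing down it reaches from about 300 to 775 mm from the base axis. Payload 14.6 kg.
Tool frame: the origin (TCP) lies at the very end of the fingers, on their centre line; the grasp point (between the pads) lies 19 mm behind it; z points along the fingers, y is the direction in which the jaws open and shut (so a half turn about z gives the same grasp; the last joint's range is limited). The gripper opens to 94 mm and grips with 3 to 60 N. Pads are 16 mm wide; open, the fingers measure 119 mm over their backs; the gripper's body (75 mm by 177 mm) begins 78 mm behind the grasp point.
Start: joints at [1.243, 0.3, 1.521, -0, 1.321, -0.067], TCP at [141.817, 531.391, 176.846] pointing down, gripper open.
Joint ranges: [-3.03, 3.03], [-0.79, 2.21], [0.23, 2.52], [-1.04, 4.18], [0, 3.07], [-2.55, 2.55]. Speed limits (rad/s): [2.22, 2.22, 2.57, 3.14, 3.14, 3.14].

### API

Orientations are given as [roll, pitch, yaw] about the fixed x, y, z axes, in that order (R = Rz(yaw) Ry(pitch) Rx(roll)).
In Python, from cell import manip gives the robot as it stands.
- The arm moves only by the shell command python3 -m pendant 'ROWS' [FORCE]. ROWS is JSON, a list of rows, each an object with "claw": the finger opening in m, from 0 to 0.094; "delta_pos": the shift along the tool's x, y, z in m, a list of three; "rotation": the turn, a rotation vector about the tool's x, y, z in rad, a list of three. A call has 1 to 10 rows; each row is the pose to reach, as a shift and turn from the pose measured when the call began, along the tool's axes at that moment; what a row does not reach only later rows make up. A row lasts 1/8 s, in which the tool goes at most 62.5 mm and 10.7 degrees, less where a joint would pass 70% of its speed; a pose out of reach is approached as far as the arm can. A call with a gripper value outside its range is refused whole. The fingers move at their own pace and stop on an object; FORCE is the grip in N (left out, the last holds). Time passes only in rows, so rows that repeat a pose let the fingers close. It gives the time, the measured TCP pose, the force and the opening at its end, in the units of the state.
- manip.read_state(): the state, without advancing time (a new reading comes with each control period).
- manip.camera(name): name is "side" or "top"; returns the picture (400x640x3 uint8, red, green, blue); there is no depth.
- manip.camera_model(name): a dict with "fx", "fy", "cx", "cy" (pixels), "distortion" ([k1, k2, p1, p2, k3] as OpenCV has them; the pictures are not rectified), "cam_to_world" (4x4, takes a point from camera to world coordinates). Camera axes: x right, y up, looking along -z (the intrinsics and any distortion apply to the point x, -y, -z); pixel columns grow to the right and rows downward; lengths in mm; the calibration is good to about 2 mm. A picture is of the moment at which its call begins. camera_model takes no time and is no camera call.
- manip.sign_off(): hands the job in, once; it reports no verdict.
The state is a dict: "clock": time; "joints": joint angles; "qd": joint speeds; "effort": joint torques, N m; "eef_pos": TCP position; "eef_rot": TCP orientation; "wrist_force": force on the tool from outside, world axes, zero at the start; "moment": the same for the moment, N m; "finger_gap": finger opening in mm.
Only numpy, scipy, OpenCV 4.12 (cv2) and the standard library are available. Lean on these libraries where they do the work, as an engineer would, in place of code of your own. Each camera call takes 0.05 s, during which the arm holds its last target.

## Working session

There is one attempt and no reset: what is moved stays moved. The work goes in short steps, Python scripts to look and compute and a shell command to move; the robot and the scene stay as the last step left them, time stands still between calls to the robot, and variables do not carry over. Pictures are saved under pics/ and viewed, and the job is handed in when it is done.

```bash
ls; mkdir -p pics; python3 - <<'E'
from cell import manip
import cv2,json
for n in("side","top"):
    im=manip.camera(n); cv2.imwrite(f"pics/{n}0.png",im[:,:,::-1]); m=manip.camera_model(n); print(n,m)
print(manip.read_state())
E
```

```text
pics
side {'fx': 383.0875675361369, 'fy': 383.0875675361369, 'cx': 321.90618565876844, 'cy': 201.9854871194503, 'distortion': array([-0.01005543,  0.        ,  0.        ,  0.        ,  0.        ]), 'cam_to_world': array([[ 8.87541389e-01,  1.61031384e-01, -4.31670216e-01,
         1.27460728e+02],
       [-4.60304736e-01,  3.50075645e-01, -8.15822648e-01,
        -6.85082276e+02],
       [ 1.97441791e-02,  9.22776211e-01,  3.84830133e-01,
         4.43277813e+02],
       [ 0.00000000e+00,  0.00000000e+00,  0.00000000e+00,
         1.00000000e+00]])}
top {'fx': 371.7289211227916, 'fy': 371.7289211227916, 'cx': 322.63843803656385, 'cy': 202.04314355418902, 'distortion': array([0.0144475, 0.       , 0.       , 0.       , 0.       ]), 'cam_to_world': array([[-2.96785513e-03,  9.97451302e-01, -7.12887862e-02,
         4.71286490e+02],
       [-9.99993807e-01, -2.82547286e-03,  2.09801815e-03,
         9.09335115e+01],
       [ 1.89124640e-03,  7.12945713e-02,  9.97453511e-01,
         9.27634318e+02],
       [ 0.00000000e+00,  0.00000000e+00,  0.00000000e+00,
         1.00000000e+00]])}
{'clock': 0.1, 'joints': array([ 1.24339537e+00,  3.00409205e-01,  1.52148617e+00,  8.49328427e-06,
        1.32072946e+00, -6.66057196e-02]), 'qd': array([-0.00084601, -0.00148366, -0.00325648,  0.00054184, -0.00099118,
       -0.00026253]), 'effort': array([ 9.25100721e-04, -5.32650268e+01, -3.53284943e+01,  7.10027735e-02,
        2.35304347e-02, -8.11878454e-05]), 'eef_pos': array([141.73679065, 531.15468601, 176.36045502]), 'eef_rot': array([-3.14056331e+00, -7.69070124e-05,  2.88079527e+00]), 'wrist_force': array([-0.24724813, -0.35285098,  0.41403815]), 'moment': array([ 0.01202878, -0.0895649 , -0.019063  ]), 'finger_gap': 93.73800052257545}
```

View pics/side0.png

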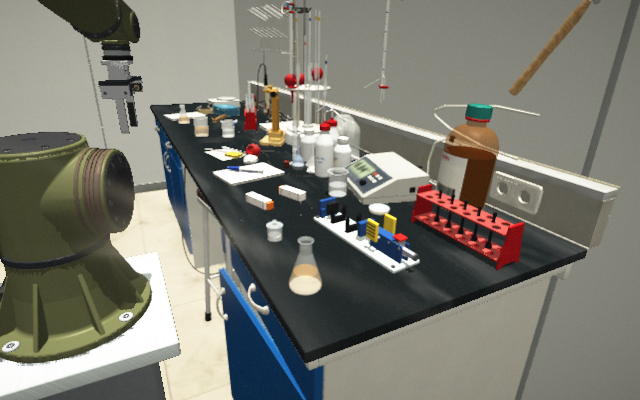

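View pics/top0.png

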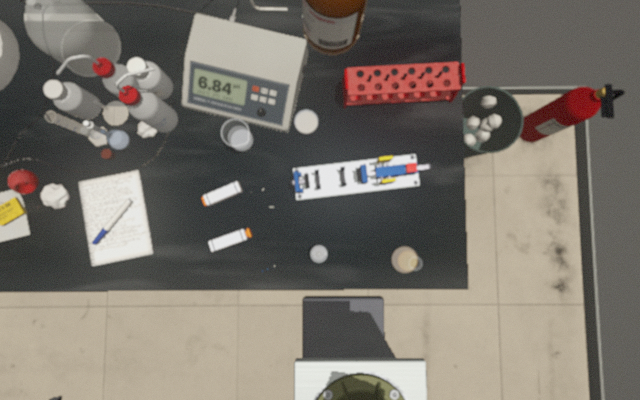

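```bash
cat > h.py <<'E'
import numpy as np,cv2
from cell import manip
def ray(n,u,v):
    m=manip.camera_model(n);K=np.array([[m['fx'],0,m['cx']],[0,m['fy'],m['cy']],[0,0,1]])
    p=cv2.undistortPoints(np.array([[[u,v]]],float),K,np.array(m['distortion']))[0,0]
    T=m['cam_to_world'];d=T[:3,:3]@np.array([p[0],-p[1],-1]);return T[:3,3],d/np.linalg.norm(d)
def plane(n,u,v,z):
    o,d=ray(n,u,v);return o+d*(z-o[2])/d[2]
def proj(n,P):
    m=manip.camera_model(n);K=np.array([[m['fx'],0,m['cx']],[0,m['fy'],m['cy']],[0,0,1]])
    T=np.linalg.inv(m['cam_to_world']);q=T[:3,:3]@np.array(P,float)+T[:3,3];q=q*[1,-1,-1]
    return cv2.projectPoints(q.reshape(1,1,3),np.zeros(3),np.zeros(3),K,np.array(m['distortion']))[0].ravel()
def crop(n,name,x0,y0,x1,y1,s):
    im=manip.camera(n)[:,:,::-1];cv2.imwrite(f'pics/{name}_raw.png',im)
    c=cv2.resize(im[y0:y1,x0:x1],None,fx=s,fy=s,interpolation=cv2.INTER_CUBIC)
    cv2.imwrite(f'pics/{name}.png',c)
E
python3 - <<'E'
import cv2
a=cv2.imread('pics/top0.png');cv2.imwrite('pics/t1.png',cv2.resize(a[130:280,180:440],None,fx=3,fy=3,interpolation=cv2.INTER_CUBIC))
a=cv2.imread('pics/side0.png');cv2.imwrite('pics/s1.png',cv2.resize(a[165:300,230:430],None,fx=4,fy=4,interpolation=cv2.INTER_CUBIC))
E
```

```text
(no output)
```

View pics/t1.png

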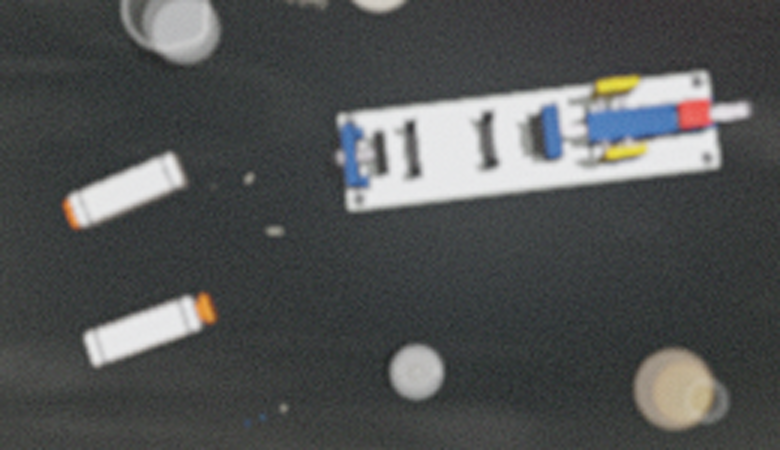

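View pics/s1.png

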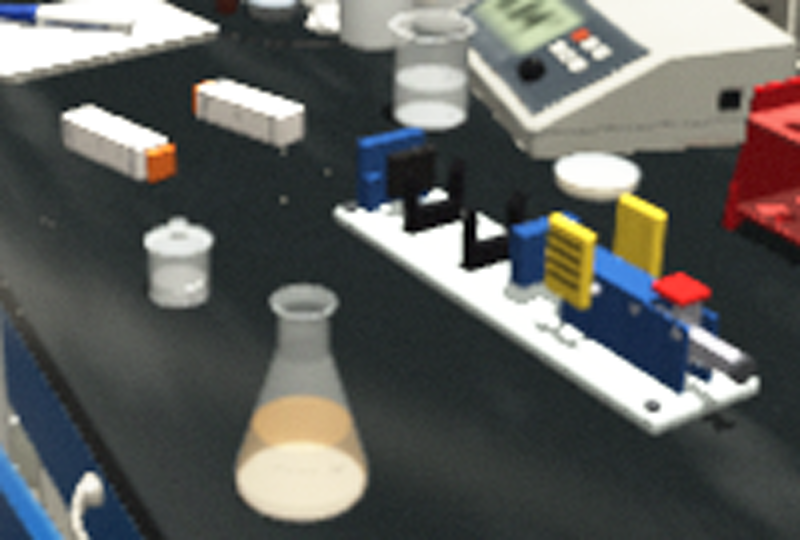

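```bash
cat > meas.py <<'E'
from h import *
a=cv2.imread('pics/top0.png');hsv=cv2.cvtColor(a,cv2.COLOR_BGR2HSV)
def comps(mask,z,lab,amin=20,roi=(180,130,440,280)):
    m=np.zeros_like(mask);x0,y0,x1,y1=roi;m[y0:y1,x0:x1]=mask[y0:y1,x0:x1]
    n,L,st,c=cv2.connectedComponentsWithStats(m)
    for i in range(1,n):
        if st[i,4]<amin: continue
        cs,_=cv2.findContours((L==i).astype(np.uint8),cv2.RETR_EXTERNAL,cv2.CHAIN_APPROX_NONE)
        r=cv2.minAreaRect(max(cs,key=len))
        P=plane('top',*c[i],z)
        B=np.array([plane('top',*p,z)[:2] for p in cv2.boxPoints(r)])
        e1=B[1]-B[0];e2=B[2]-B[1]; e=e1 if np.hypot(*e1)>np.hypot(*e2) else e2
        if e[1]<0:e=-e
        print(lab,st[i,4],'px',c[i].round(1),'P',P[:2].round(1),'rectc',B.mean(0).round(1),'size',np.hypot(*e1).round(1),np.hypot(*e2).round(1),'ang',np.degrees(np.arctan2(e[1],e[0])).round(1))
h,s,v=cv2.split(hsv)
white=((s<50)&(v>170)).astype(np.uint8)
comps(white,26,'white')
comps(((h>=2)&(h<20)&(s>150)&(v>120)).astype(np.uint8),26,'orange',8)
comps(((h>22)&(h<36)&(s>120)&(v>100)).astype(np.uint8),84,'yellow',8)
comps((((h<5)|(h>172))&(s>130)&(v>120)).astype(np.uint8),66,'red',8)
comps(((h>100)&(h<125)&(s>120)).astype(np.uint8),56,'blue',8)
plate=(white|((h>100)&(h<125)&(s>120))).astype(np.uint8)
for z in (10,):
    for q in [(338,114),(708,72),(718,167),(349,210)]:
        print(plane('top',180+q[0]/3,130+q[1]/3,z).round(1))
E
python3 meas.py
```

```text
white 281 px [240.2 138.4] P [693.2 291.2] rectc [692.9 291.7] size 44.2 42.4 ang 89.9
white 33 px [306.  130.8] P [711.9 129.5] rectc [711.3 129.5] size 34.5 5.0 ang 89.9
white 246 px [401.  160.2] P [ 638.  -103.2] rectc [ 638.7 -100.2] size 79.9 22.6 ang 95.6
white 2386 px [347.1 179.8] P [590.1  29.1] rectc [598.    7.1] size 304.7 79.1 ang 96.6
white 54 px [422.4 166.9] P [ 621.2 -155.3] rectc [ 621.  -155.5] size 26.9 9.9 ang 89.8
white 414 px [221.8 192.8] P [558.8 334.3] rectc [558.9 334.2] size 90.6 27.3 ang 113.0
white 427 px [227.  239.9] P [444.8 319.8] rectc [445.  319.4] size 91.8 27.3 ang 109.5
white 163 px [318.7 253.1] P [412.4  99. ] rectc [412.8  99.4] size 32.2 32.3 ang 45.0
white 22 px [409.7 264.7] P [ 384.2 -119.6] rectc [ 385.4 -119.7] size 9.2 24.7 ang 17.5
orange 15 px [411.6 167.1] P [ 620.7 -128.9] rectc [ 619.6 -129. ] size 19.6 9.2 ang 148.4
orange 16 px [202.7 201.2] P [538.6 380.1] rectc [538.8 380.2] size 3.6 21.8 ang 22.6
orange 42 px [248.4 232.5] P [462.6 268.6] rectc [462.3 269. ] size 10.6 22.9 ang 19.0
yellow 72 px [384.8 157.7] P [633.2 -53.7] rectc [632.5 -55.3] size 29.8 13.9 ang 89.8
yellow 38 px [387.6 180.4] P [580.8 -59.5] rectc [580.5 -60.3] size 27.4 6.9 ang 89.8
red 76 px [410.8 167.8] P [ 612.6 -117.3] rectc [ 612.1 -116.5] size 21.0 18.9 ang 89.8
blue 63 px [363.4 173.7] P [600.5  -7.4] rectc [601.   -7.7] size 9.9 36.3 ang 5.7
blue 235 px [390.3 170.8] P [607.3 -71. ] rectc [606.7 -71. ] size 67.1 20.8 ang 95.3
blue 73 px [296.7 181.7] P [582.  150.2] rectc [582.1 149.3] size 13.5 46.6 ang 7.1
[622.1 163.4  10. ]
[ 656.4 -144.4   10. ]
[ 576.9 -151.1   10. ]
[542.1 154.1  10. ]
```

```bash
python3 - <<'E'
import cv2
a=cv2.imread('pics/top0.png');cv2.imwrite('pics/t2.png',cv2.resize(a[150:205,285:435],None,fx=5,fy=5,interpolation=cv2.INTER_CUBIC))
a=cv2.imread('pics/side0.png');cv2.imwrite('pics/s2.png',cv2.resize(a[190:275,310:425],None,fx=6.5,fy=6.5,interpolation=cv2.INTER_CUBIC))
E
```

```text
(no output)
```

View pics/t2.png

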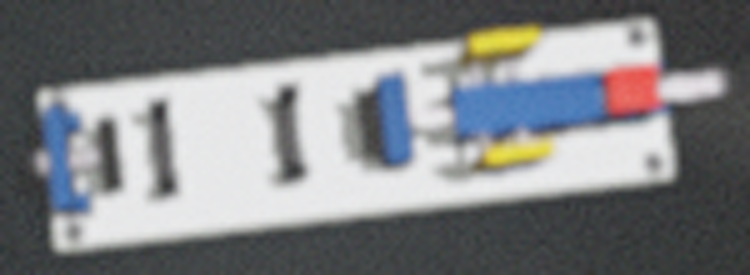

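View pics/s2.png

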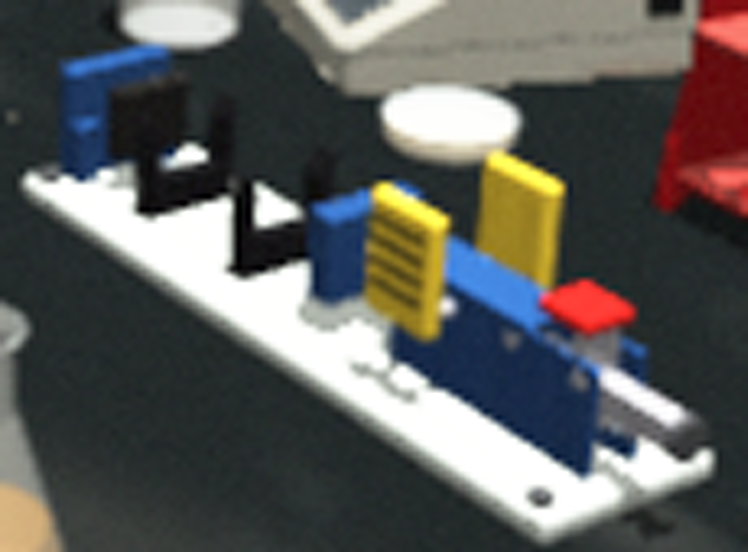

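```bash
python3 - <<'E'
from h import *
yaw=np.radians(96.4);e=np.array([np.cos(yaw),np.sin(yaw)]);f=np.array([-e[1],e[0]])
C=np.array([599.4,5.5])
def T(q,z,l):
    p=plane('top',285+q[0]/5,150+q[1]/5,z);d=p[:2]-C;print(l,p[:2].round(1),'along',(d@e).round(1),'lat',(d@f).round(1))
def S(q,z,l):
    p=plane('side',310+q[0]/6.5,190+q[1]/6.5,z);d=p[:2]-C;print(l,p[:2].round(1),'along',(d@e).round(1),'lat',(d@f).round(1))
T((157,103),55,'sad a up');T((167,190),55,'sad a lo');T((288,90),55,'sad b up');T((293,180),55,'sad b lo')
T((110,122),58,'anvil face up');T((119,188),58,'anvil face lo')
T((632,91),66,'tab');T((505,41),84,'grip far');T((517,153),84,'grip near')
for q in [(38,88),(655,18),(676,178),(55,250)]:T(q,10,'plate')
S((155,150),55,'sad a near');S((222,97),55,'sad a far');S((243,180),55,'sad b near');S((322,152),55,'sad b far')
S((588,307),66,'tab');S((525,168),84,'grip far top');S((409,203),84,'grip near top')
for q in [(22,182),(540,537),(712,455)]:S(q,10,'plate')
E
```

```text
sad a up [608.3 103.6] along 96.5 lat -19.8
sad a lo [566.9  99. ] along 96.5 lat 21.9
sad b up [614.4  41.6] along 34.2 lat -18.9
sad b lo [571.5  39.5] along 36.9 lat 24.0
anvil face up [598.9 125.8] along 119.6 lat -12.9
anvil face lo [567.6 121.5] along 118.9 lat 18.7
tab [ 611.6 -118.6] along -124.7 lat 1.7
grip far [632.  -56.5] along -65.2 lat -25.5
grip near [580.3 -61.2] along -64.2 lat 26.5
plate [623.1 163.6] along 154.4 lat -41.1
plate [ 657.5 -144.4] along -155.5 lat -41.0
plate [ 577.1 -153.2] along -155.2 lat 39.9
plate [542.1 154.9] along 154.9 lat 40.3
sad a near [557.1  62.6] along 61.5 lat 35.7
sad a far [606.4  96.3] along 89.5 lat -17.1
sad b near [573.6  25.3] along 22.5 lat 23.5
sad b far [613.9  34.2] along 26.9 lat -17.6
tab [ 612.7 -126.8] along -133.0 lat 1.6
grip far top [634.7 -60.9] along -70.0 lat -27.7
grip near top [581.7 -67.3] along -70.4 lat 25.7
plate [541.7 144.4] along 144.5 lat 41.9
plate [ 573. -162.] along -163.5 lat 44.9
plate [ 655.8 -147. ] along -157.8 lat -39.0
```

```bash
cat >> h.py <<'E'
from scipy.spatial.transform import Rotation as Ro
def go(x,y,z,yawdeg):
    s=manip.read_state();R=Ro.from_euler('xyz',s['eef_rot']);G=Ro.from_euler('xyz',[np.pi,0,np.radians(yawdeg)])
    d=R.inv().apply(np.array([x,y,z])-s['eef_pos'])/1000;r=(R.inv()*G).as_rotvec()
    print('delta',d.round(4).tolist(),'rot',r.round(4).tolist());show(s)
def show(s=None):
    s=s or manip.read_state()
    print('t',round(s['clock'],2),'pos',s['eef_pos'].round(1),'rot',s['eef_rot'].round(3),'F',s['wrist_force'].round(1),'gap',round(s['finger_gap'],1))
E
python3 -c "
from h import *
go(445,319.5,100,109.2)"
```

```text
delta [-0.3476, -0.1262, 0.0765] rot [-0.001, 0.0004, 0.9749]
t 0.1 pos [141.7 531.2 176.4] rot [-3.141 -0.     2.881] F [-0.2 -0.4  0.4] gap 93.7
```

```bash
python3 -m pendant '[{"claw":0.094,"delta_pos":[-0.3476,-0.1262,0.0765],"rotation":[-0.001,0,0.975]},{"claw":0.094,"delta_pos":[-0.3476,-0.1262,0.0765],"rotation":[-0.001,0,0.975]},{"claw":0.094,"delta_pos":[-0.3476,-0.1262,0.0765],"rotation":[-0.001,0,0.975]},{"claw":0.094,"delta_pos":[-0.3476,-0.1262,0.0765],"rotation":[-0.001,0,0.975]},{"claw":0.094,"delta_pos":[-0.3476,-0.1262,0.0765],"rotation":[-0.001,0,0.975]},{"claw":0.094,"delta_pos":[-0.3476,-0.1262,0.0765],"rotation":[-0.001,0,0.975]},{"claw":0.094,"delta_pos":[-0.3476,-0.1262,0.0765],"rotation":[-0.001,0,0.975]},{"claw":0.094,"delta_pos":[-0.3476,-0.1262,0.0765],"rotation":[-0.001,0,0.975]},{"claw":0.094,"delta_pos":[-0.3476,-0.1262,0.0765],"rotation":[-0.001,0,0.975]}]' 15
python3 -c "
from h import *
crop('top','t3',180,130,440,280,3);crop('side','s3',200,130,400,260,4)
go(445,319.5,5,109.2)"
```

```text
clock: 1.23
eef_pos: [444.2, 320.4, 100.3]
eef_rot: [3.141, 0.0, 1.908]
wrist_force: [-0.3, 0.2, 0.3]
finger_gap: 94.3
delta [-0.0011, 0.0003, 0.0953] rot [0.0007, 0.0002, 0.0017]
t 1.32 pos [444.3 320.4 100.3] rot [3.141 0.    1.908] F [-0.8  0.1  0.1] gap 93.9
```

View pics/t3.png

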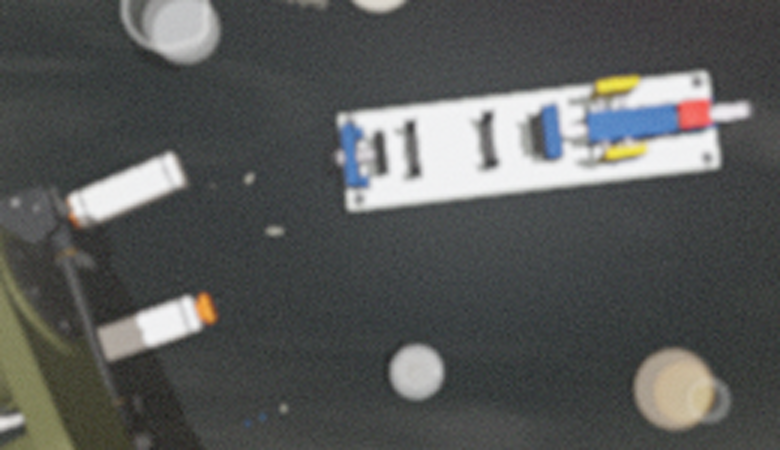

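View pics/s3.png

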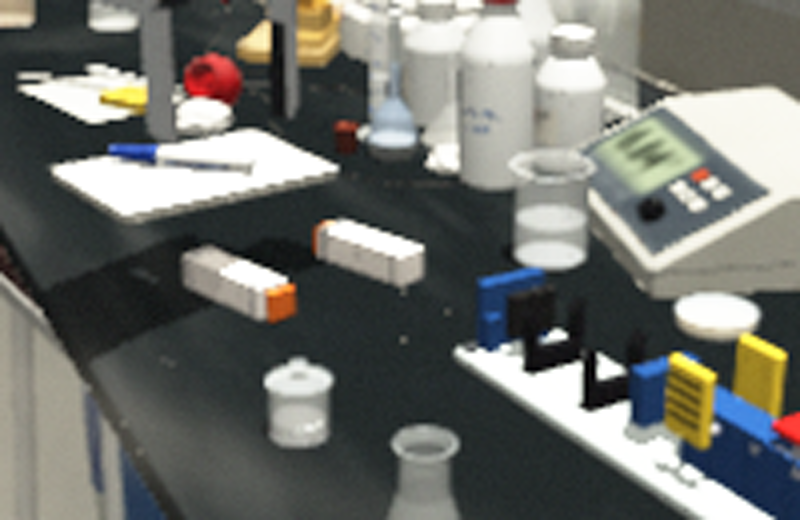

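```bash
python3 -m pendant '[{"claw":0.094,"delta_pos":[-0.001,0,0.06],"rotation":[0,0,0]},{"claw":0.094,"delta_pos":[-0.001,0,0.0953],"rotation":[0,0,0]},{"claw":0.094,"delta_pos":[-0.001,0,0.0953],"rotation":[0,0,0]},{"claw":0.094,"delta_pos":[-0.001,0,0.0953],"rotation":[0,0,0]},{"claw":0.02,"delta_pos":[-0.001,0,0.0953],"rotation":[0,0,0]},{"claw":0.02,"delta_pos":[-0.001,0,0.0953],"rotation":[0,0,0]},{"claw":0.02,"delta_pos":[-0.001,0,0.0953],"rotation":[0,0,0]},{"claw":0.02,"delta_pos":[-0.001,0,0.0953],"rotation":[0,0,0]}]' 15
python3 -c "
from h import *
show()"
```

```text
clock: 2.33
eef_pos: [444.8, 319.5, 5.2]
eef_rot: [3.141, 0.0, 1.908]
wrist_force: [-0.6, 0.1, -0.6]
finger_gap: 57.3
t 2.33 pos [444.8 319.5   5.2] rot [3.141 0.    1.908] F [-0.6  0.1 -0.6] gap 57.3
```

```bash
python3 -m pendant '[{"claw":0.02,"delta_pos":[0,0,0],"rotation":[0,0,0]},{"claw":0.02,"delta_pos":[0,0,0],"rotation":[0,0,0]},{"claw":0.02,"delta_pos":[0,0,0],"rotation":[0,0,0]},{"claw":0.02,"delta_pos":[0,0,0],"rotation":[0,0,0]},{"claw":0.02,"delta_pos":[0,0,0],"rotation":[0,0,0]},{"claw":0.02,"delta_pos":[0,0,0],"rotation":[0,0,0]}]' 15
python3 -c "
from h import *
show();crop('top','t4',180,130,440,280,3);crop('side','s4',200,130,400,260,4)"
```

```text
clock: 3.08
eef_pos: [444.8, 319.5, 5.2]
eef_rot: [3.141, 0.0, 1.908]
wrist_force: [-0.5, -0.4, -0.4]
finger_gap: 20.0
t 3.08 pos [444.8 319.5   5.2] rot [3.141 0.    1.908] F [-0.5 -0.4 -0.4] gap 20.0
```

View pics/t4.png

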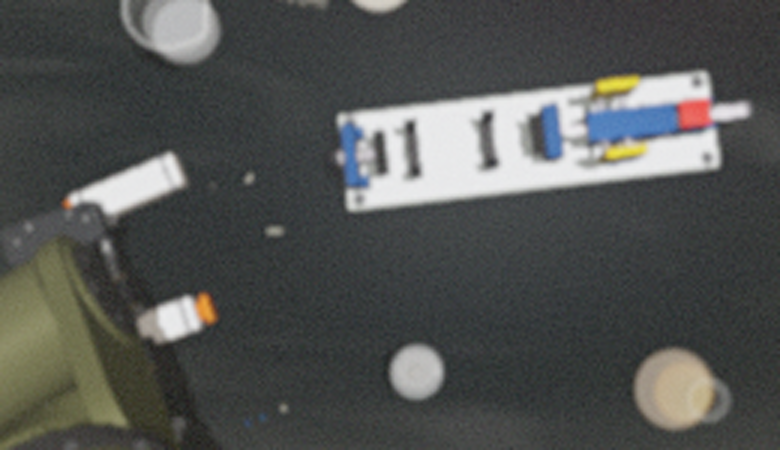

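View pics/s4.png

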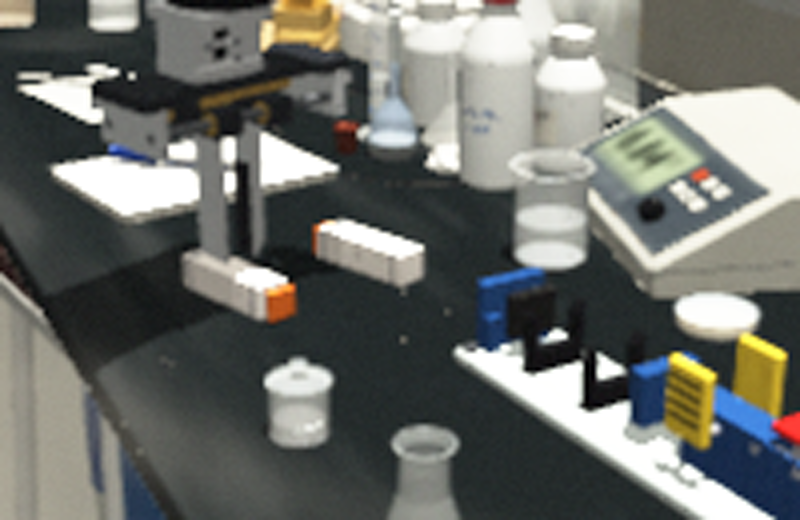

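```bash
python3 -c "
from h import *
def z(p,n):
    q=proj(n,p);return ((q-[200,130])*4 if n=='side' else (q-[180,130])*3).round(0)
e=np.array([np.cos(np.radians(19.2)),np.sin(np.radians(19.2)),0])
P=np.array([444.8,319.5,5.2])
for n in('side','top'):
    print(n,'tcp',z(P,n),'tips',z(P-e*10,n),z(P+e*10,n),'celltop',z([445,319.5,26],n), 'cell near bottom', z(np.array([445,319.5,0])-e*13,n))
a=np.array([np.cos(np.radians(109.2)),np.sin(np.radians(109.2)),0])
for s in(-45,45):
  for t in(-13,13): print(z(np.array([445,319.5,26])+a*s+e*t,'side'))
"
```

```text
side tcp [230. 290.] tips [219. 294.] [241. 286.] celltop [229. 264.] cell near bottom [216. 301.]
top tcp [148. 329.] tips [152. 341.] [144. 318.] celltop [141. 330.] cell near bottom [154. 344.]
[254. 285.]
[282. 276.]
[177. 252.]
[206. 243.]
```

```bash
python3 -c "
import cv2
a=cv2.imread('pics/s4_raw.png');cv2.imwrite('pics/s4z.png',cv2.resize(a[150:215,235:300],None,fx=9,fy=9,interpolation=cv2.INTER_CUBIC))"
```

```text
(no output)
```

View pics/s4z.png

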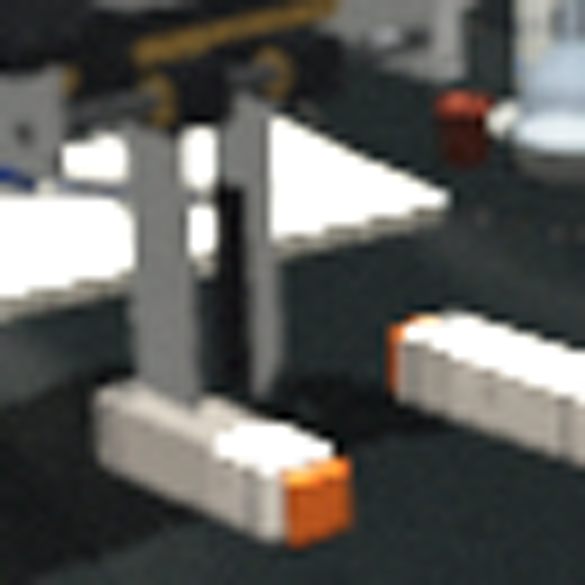

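```bash
python3 -c "
from h import *
def z(p,n):
    q=proj(n,p);return ((q-[200,130])*4 if n=='side' else (q-[180,130])*3).round(0)
e=np.array([np.cos(np.radians(19.2)),np.sin(np.radians(19.2)),0])
P=np.array([444.3,320.4,100.3])
for h in(0,19):
  for n in('side','top'):
    print(h,n,'tips',z(P-e*47+[0,0,h],n),z(P-e*59+[0,0,h],n),z(P+e*47+[0,0,h],n),z(P+e*59+[0,0,h],n))
"
python3 -c "
import cv2
a=cv2.imread('pics/s3_raw.png');cv2.imwrite('pics/s3z.png',cv2.resize(a[100:215,205:310],None,fx=5,fy=5,interpolation=cv2.INTER_CUBIC))"
```

```text
0 side tips [168. 181.] [153. 185.] [274. 153.] [287. 149.]
0 top tips [135. 394.] [140. 410.] [ 95. 273.] [ 90. 258.]
19 side tips [166. 154.] [152. 158.] [273. 128.] [286. 124.]
19 top tips [128. 397.] [133. 413.] [ 87. 273.] [ 82. 257.]
```

View pics/s3z.png

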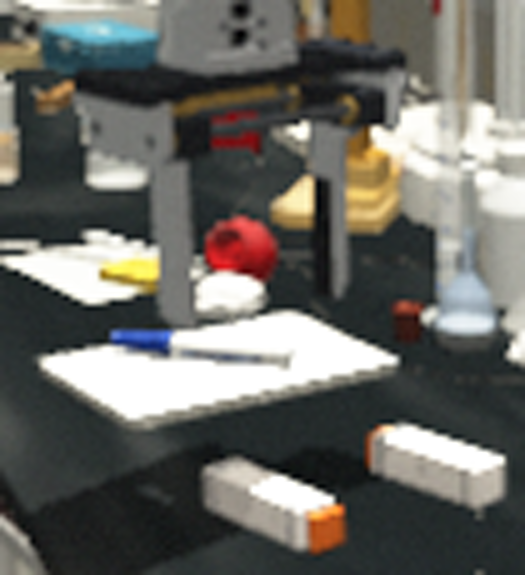

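```bash
python3 -c "
from h import *
from scipy.optimize import minimize_scalar as M
e=np.array([np.cos(np.radians(19.2)),np.sin(np.radians(19.2)),0])
for P,g,pix in((np.array([444.3,320.4,100.3]),-53,(240.6,164.4)),(np.array([444.3,320.4,100.3]),53,(272,159.6)),(np.array([444.8,319.5,5.2]),16,(264.4,194.4))):
    o,d=ray('side',*pix);Q=P+e*g
    t=((Q-o)[:2]@d[:2])/(d[:2]@d[:2]);X=o+d*t;print('tip at',X.round(1),'expected',Q.round(1)); print(' on plane z', plane('side',*pix,Q[2]).round(1))
# cell check in side: corners of top near edge
for q,z in (((185,255),26),((265,290),26),((275,322),0)): print(plane('side',200+q[0]/4,130+q[1]/4,z).round(1))
a=np.array([np.cos(np.radians(109.2)),np.sin(np.radians(109.2)),0])
for s in(45,-45): print((np.array([445,319.5,26])+a*s-e*13).round(1))
"
```

```text
tip at [397.2 302.2 132.5] expected [394.2 303.  100.3]
 on plane z [425.1 404.3 100.3]
tip at [500.1 335.7 124.9] expected [494.4 337.8 100.3]
 on plane z [528.8 414.5 100.3]
tip at [468. 322.  26.] expected [459.9 324.8   5.2]
 on plane z [485.  372.3   5.2]
[421.3 349.2  26. ]
[452.  261.4  26. ]
[458.7 262.   -0. ]
[417.9 357.7  26. ]
[447.5 272.7  26. ]
```

```bash
python3 -c "
from h import *
a=np.array([np.cos(np.radians(109.2)),np.sin(np.radians(109.2)),0]);e=np.array([a[1],-a[0],0])
P=np.array([444.8,319.5,0])
for z in(102,127):
  for s in (-88,88): print(z,((proj('top',P-a*37+e*s+[0,0,z])-[180,130])*3).round())
"
python3 -c "
import cv2
a=cv2.imread('pics/t4_raw.png');cv2.imwrite('pics/t4z.png',cv2.resize(a[180:300,170:270],None,fx=5,fy=5,interpolation=cv2.INTER_CUBIC))"
```

```text
102 [201. 430.]
102 [125. 204.]
127 [194. 434.]
127 [116. 201.]
```

View pics/t4z.png

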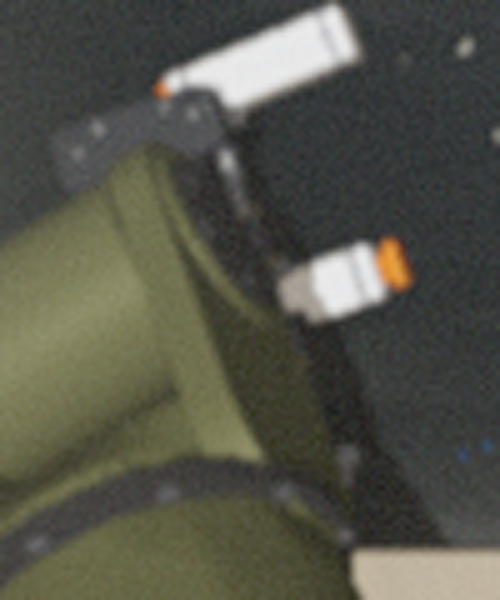

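```bash
python3 -m pendant '[{"claw":0.06,"delta_pos":[0,0,0],"rotation":[0,0,0]},{"claw":0.06,"delta_pos":[0,0,0],"rotation":[0,0,0]},{"claw":0.06,"delta_pos":[0,0,0],"rotation":[0,0,0]},{"claw":0.06,"delta_pos":[0,0,0],"rotation":[0,0,0]},{"claw":0.06,"delta_pos":[0,0,0.006],"rotation":[0,0,0]},{"claw":0.06,"delta_pos":[0,0,0.012],"rotation":[0,0,0]}]' 15
python3 -c "
from h import *
show();crop('side','s5',225,140,305,220,8)"
```

```text
clock: 3.92
eef_pos: [444.7, 319.4, -7.4]
eef_rot: [3.141, 0.0, 1.908]
wrist_force: [-0.1, 0.3, 0.1]
finger_gap: 60.2
t 3.92 pos [444.7 319.4  -7.4] rot [3.141 0.    1.908] F [-0.1  0.3  0.1] gap 60.2
```

View pics/s5.png

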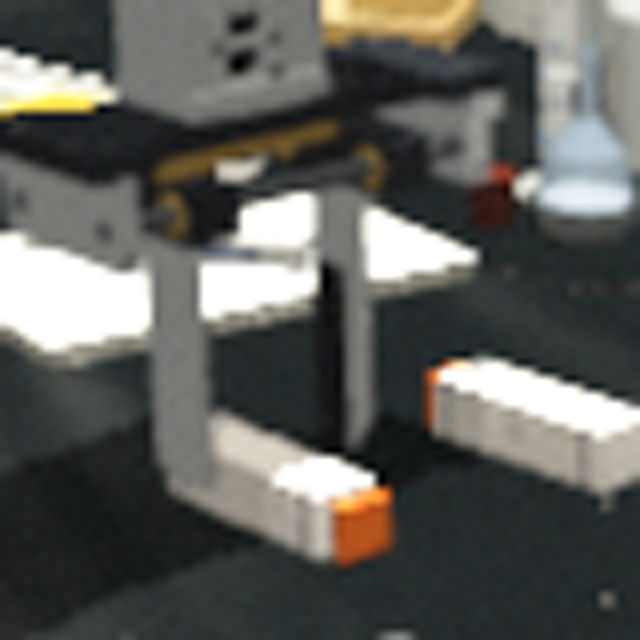

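```bash
python3 -c "
from h import *
a=np.array([np.cos(np.radians(109.2)),np.sin(np.radians(109.2)),0]);e=np.array([a[1],-a[0],0])
P=np.array([445,319.5,0])
for z in(10,18,24):
  for s in (-36,36):
    for k in (-8,8): print(z,s,k,((proj('side',P+a*k+e*s+[0,0,z])-[225,140])*8).round())
for k in(-45,45): print('cell top near',k,((proj('side',P+a*k-e*13+[0,0,26])-[225,140])*8).round())
"
```

```text
10 -36 -8 [193. 521.]
10 -36 8 [166. 508.]
10 36 -8 [350. 468.]
10 36 8 [323. 456.]
18 -36 -8 [191. 500.]
18 -36 8 [164. 488.]
18 36 -8 [349. 448.]
18 36 8 [322. 437.]
24 -36 -8 [191. 484.]
24 -36 8 [163. 472.]
24 36 -8 [349. 433.]
24 36 8 [321. 422.]
cell top near -45 [307. 491.]
cell top near 45 [154. 424.]
```

```bash
python3 -m pendant '[{"claw":0.06,"delta_pos":[0,0,0.006],"rotation":[0,0,0]},{"claw":0.06,"delta_pos":[0,0,0.012],"rotation":[0,0,0]},{"claw":0.06,"delta_pos":[0,0,0.012],"rotation":[0,0,0]}]' 15
python3 -c "
from h import *
show();crop('side','s6',225,140,305,220,8)"
```

```text
clock: 4.35
eef_pos: [444.0, 319.0, -20.8]
eef_rot: [-3.14, 0.001, 1.907]
wrist_force: [0.2, -0.4, -1.0]
finger_gap: 59.8
t 4.35 pos [444.  319.  -20.8] rot [-3.140e+00  1.000e-03  1.907e+00] F [ 0.2 -0.4 -1. ] gap 59.8
```

View pics/s6.png

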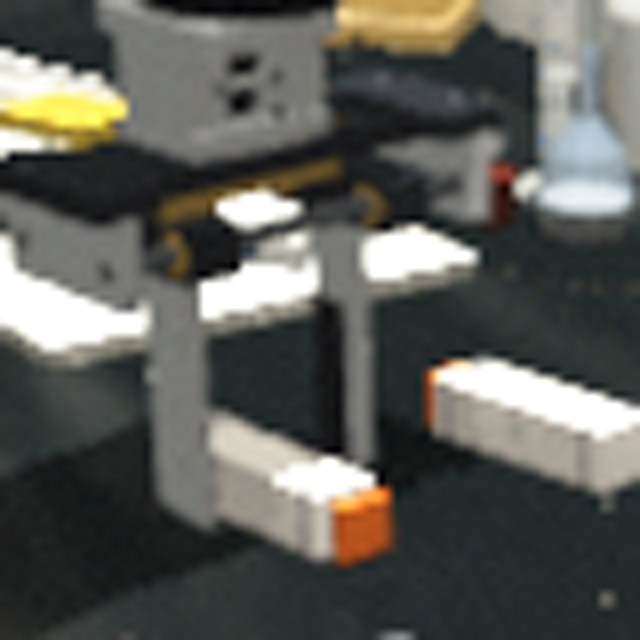

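```bash
python3 -m pendant '[{"claw":0.06,"delta_pos":[-0.006,0,0.002],"rotation":[0,0,0]},{"claw":0.06,"delta_pos":[-0.006,0,0.002],"rotation":[0,0,0]},{"claw":0.015,"delta_pos":[-0.006,0,0.002],"rotation":[0,0,0]},{"claw":0.015,"delta_pos":[-0.006,0,0.002],"rotation":[0,0,0]},{"claw":0.015,"delta_pos":[-0.006,0,0.002],"rotation":[0,0,0]},{"claw":0.015,"delta_pos":[-0.006,0,0.002],"rotation":[0,0,0]},{"claw":0.015,"delta_pos":[-0.006,0,0.002],"rotation":[0,0,0]},{"claw":0.015,"delta_pos":[-0.006,0,0.002],"rotation":[0,0,0]}]' 15
python3 -c "
from h import *
show();crop('side','s7',225,140,305,220,8)"
```

```text
clock: 5.4
eef_pos: [446.2, 313.5, -22.4]
eef_rot: [-3.141, 0.0, 1.908]
wrist_force: [0.2, 0.1, 1.4]
finger_gap: 25.6
t 5.4 pos [446.2 313.5 -22.4] rot [-3.141  0.     1.908] F [0.2 0.1 1.4] gap 25.6
```

View pics/s7.png

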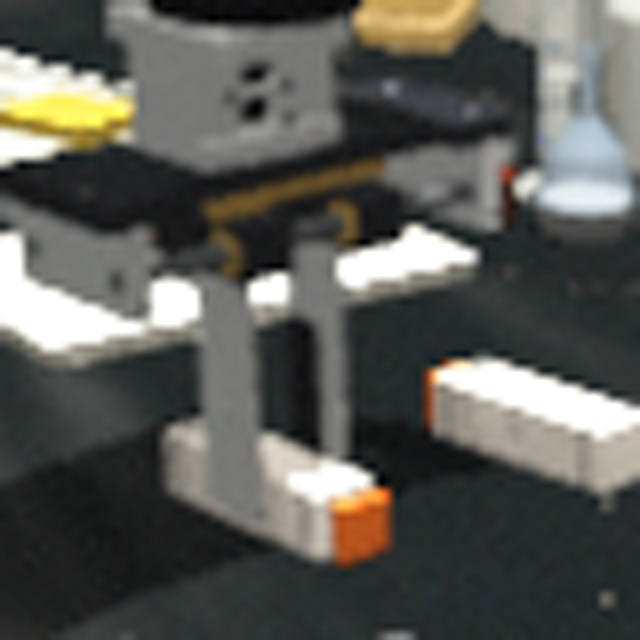

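```bash
python3 -m pendant '[{"claw":0.015,"delta_pos":[0,0,-0.03],"rotation":[0,0,0]},{"claw":0.015,"delta_pos":[0,0,-0.08],"rotation":[0,0,0]},{"claw":0.015,"delta_pos":[0,0,-0.08],"rotation":[0,0,0]}]' 15
python3 -c "
from h import *
show();crop('top','t8',180,130,440,280,3);crop('side','s8',205,120,305,220,6);go(446.2+146,313.5-249.5,57.6,96.4)"
```

```text
clock: 5.82
eef_pos: [447.8, 314.5, 60.9]
eef_rot: [3.137, -0.001, 1.908]
wrist_force: [0.5, -0.9, -1.2]
finger_gap: 25.6
t 5.83 pos [447.8 314.5  60.9] rot [ 3.137e+00 -1.000e-03  1.908e+00] F [ 0.5 -0.9 -1.2] gap 25.6
delta [-0.2837, 0.0555, -0.0002] rot [-0.0009, 0.0007, 0.2251]
t 5.92 pos [446.  313.4  57.3] rot [-3.141e+00  1.000e-03  1.908e+00] F [ 0.2 -0.2 -1.8] gap 25.8
```

View pics/s8.png

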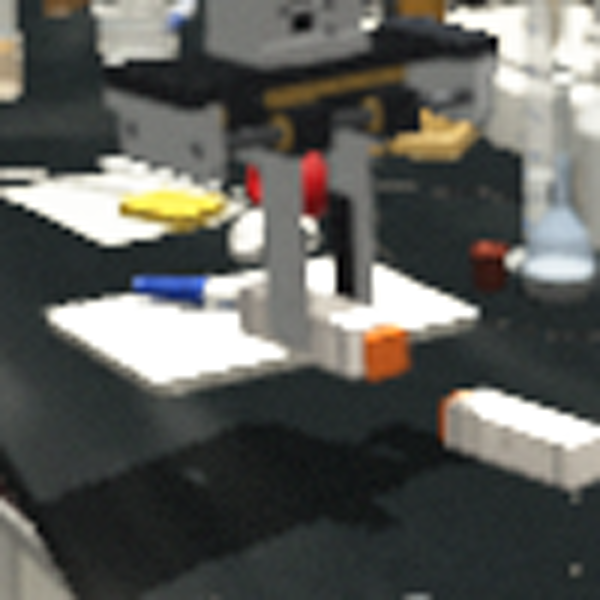

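View pics/t8.png

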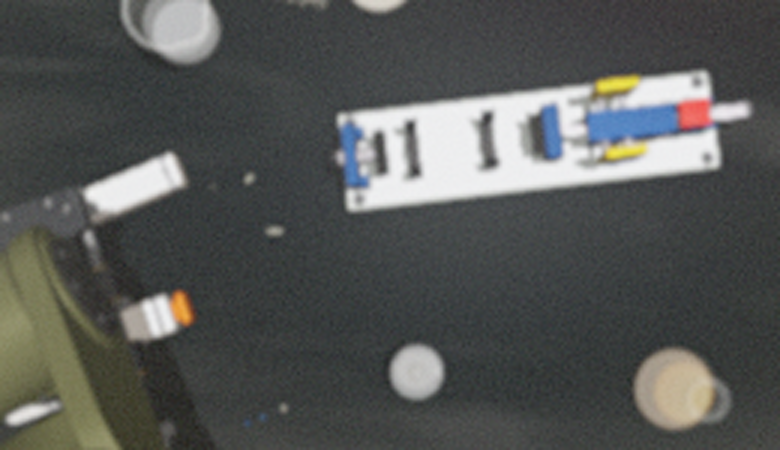

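```bash
python3 -m pendant '[{"claw":0.015,"delta_pos":[-0.06,0.012,-0.005],"rotation":[0,0,0.04]},{"claw":0.015,"delta_pos":[-0.12,0.0234,-0.01],"rotation":[0,0,0.08]},{"claw":0.015,"delta_pos":[-0.18,0.035,-0.01],"rotation":[0,0,0.14]},{"claw":0.015,"delta_pos":[-0.24,0.047,-0.01],"rotation":[0,0,0.19]},{"claw":0.015,"delta_pos":[-0.2837,0.0555,-0.01],"rotation":[-0.001,0.001,0.225]},{"claw":0.015,"delta_pos":[-0.2837,0.0555,-0.01],"rotation":[-0.001,0.001,0.225]},{"claw":0.015,"delta_pos":[-0.2837,0.0555,-0.01],"rotation":[-0.001,0.001,0.225]}]' 15
python3 -c "
from h import *
show();crop('top','t9',280,130,440,230,5);crop('side','s9',290,150,430,270,5)"
```

```text
clock: 6.8
eef_pos: [591.3, 64.4, 66.0]
eef_rot: [-3.139, -0.001, 1.683]
wrist_force: [-0.2, 0.2, -1.4]
finger_gap: 26.2
t 6.8 pos [591.3  64.4  66. ] rot [-3.139e+00 -1.000e-03  1.683e+00] F [-0.2  0.2 -1.4] gap 26.2
```

View pics/s9.png

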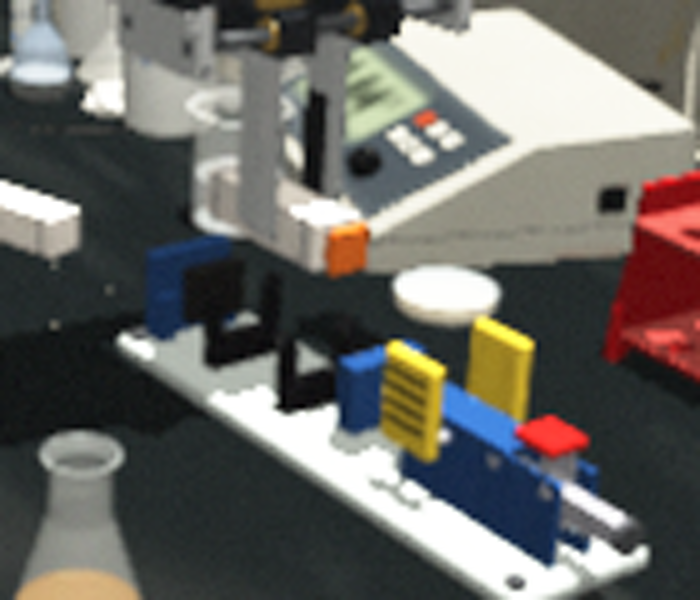

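View pics/t9.png

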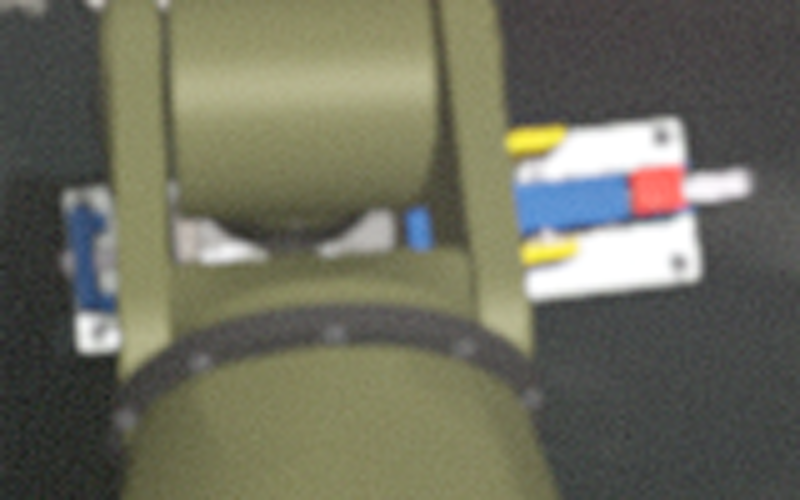

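```bash
cat >> h.py <<'E'
YAW=np.radians(96.4);EX=np.array([np.cos(YAW),np.sin(YAW),0]);EY=np.array([-EX[1],EX[0],0]);O=np.array([591.4,70.0,0])
def cl(x,y,z): return O+EX*x+EY*y+[0,0,z]
E
python3 -c "
from h import *
f=lambda p:((proj('side',p)-[290,150])*5).round(0)
for n,p in dict(tab=(-190,0,66),gn=(-130,27,84),gf=(-130,-27,84),gn_lo=(-147,30,38),saN=(36,21,55),sbN=(-26,21,55),sbNbot=(-36,17,10),saNbot=(26,17,10),anvTopR=(55,-17,58),anvTopL=(55,17,58),plateC=(-220,40,10),plateD=(90,40,10),
 plug_tl=(-58,11,88+24),plug_br=(-58,-11,88+2),plugbl=(-58,11,90),body_bl=(-45,13,88),body_tl=(-45,13,114)).items(): print(n,f(cl(*p)))
"
```

```text
tab [540. 428.]
gn [403. 353.]
gf [494. 326.]
gn_lo [416. 463.]
saN [197. 282.]
sbN [269. 325.]
sbNbot [284. 414.]
saNbot [212. 367.]
anvTopR [235. 250.]
anvTopL [182. 263.]
plateC [508. 600.]
plateD [108. 332.]
plug_tl [333. 234.]
plug_br [366. 268.]
plugbl [330. 277.]
body_bl [310. 273.]
body_tl [312. 222.]
```

```bash
python3 -c "
import cv2
a=cv2.imread('pics/s9_raw.png');cv2.imwrite('pics/s9z.png',cv2.resize(a[160:260,310:410],None,fx=6,fy=6,interpolation=cv2.INTER_CUBIC))"
```

```text
(no output)
```

View pics/s9z.png

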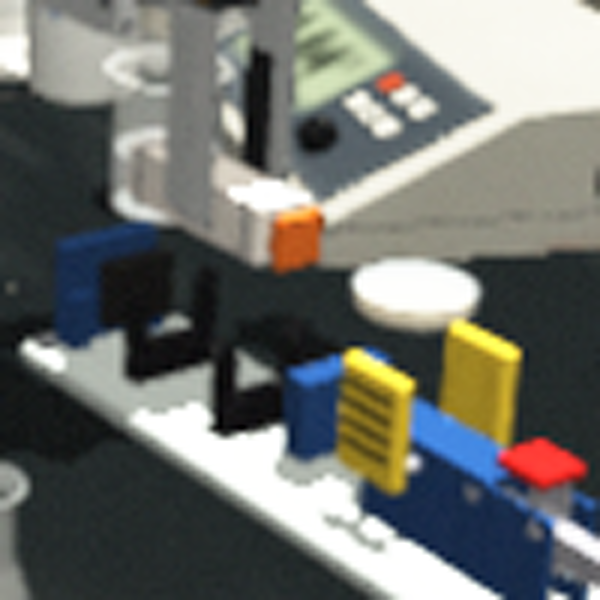

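```bash
python3 -m pendant '[{"claw":0.015,"delta_pos":[0,0,0.02],"rotation":[0,0,0]},{"claw":0.015,"delta_pos":[0,0,0.025],"rotation":[0,0,0]},{"claw":0.015,"delta_pos":[0,0,0.025],"rotation":[0,0,0]}]' 15
python3 -c "
from h import *
show();crop('side','s10',310,165,400,245,8)
f=lambda p:((proj('side',p)-[310,165])*8+[9/5*8,6/5*8]).round(0)
z=manip.read_state()['eef_pos'][2]+22.4;print('z',z)
for n,p in dict(gn=(-130,27,84),gf=(-130,-27,84),saN=(36,21,55),sbN=(-26,21,55),sbNbot=(-36,17,10),anvTopR=(55,-17,58),anvTopL=(55,17,58),
 plug_tl=(-58,11,z+24),plug_br=(-58,-11,z+2),plugbl=(-58,11,z+2),plug_tr=(-58,-11,z+24),body_bl=(-45,13,z),body_tl=(-45,13,z+26),rear_tl=(45,13,z+26),rear_bl=(45,13,z)).items(): print(n,f(cl(*p)))
"
```

```text
clock: 7.28
eef_pos: [591.2, 65.6, 41.8]
eef_rot: [-3.14, -0.001, 1.685]
wrist_force: [0.6, 1.0, -1.2]
finger_gap: 26.0
t 7.28 pos [591.2  65.6  41.8] rot [-3.140e+00 -1.000e-03  1.685e+00] F [ 0.6  1.  -1.2] gap 26.0
z 64.60977048742355
gn [499. 454.]
gf [645. 411.]
saN [169. 342.]
sbN [285. 410.]
sbNbot [309. 552.]
anvTopR [231. 290.]
anvTopL [146. 311.]
plug_tl [382. 338.]
plug_br [436. 390.]
plugbl [378. 406.]
plug_tr [440. 323.]
body_bl [346. 398.]
body_tl [350. 318.]
rear_tl [177. 225.]
rear_bl [174. 300.]
```

View pics/s10.png

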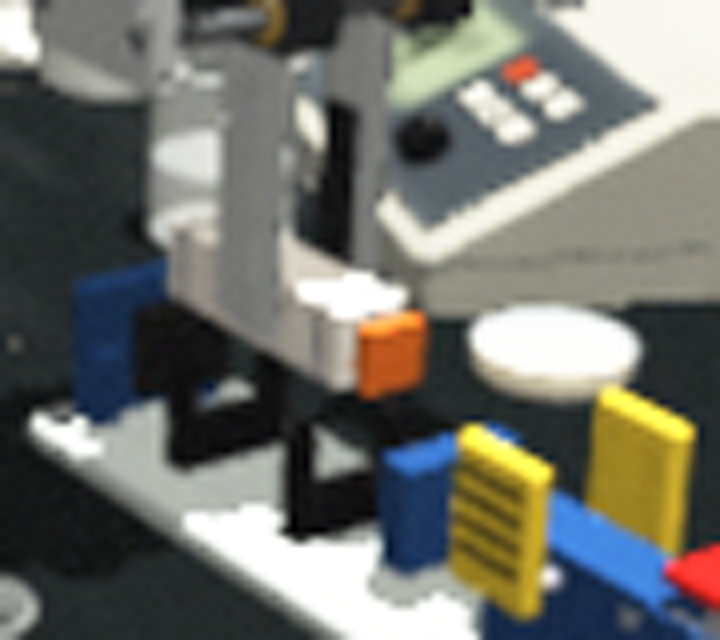

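```bash
python3 -m pendant '[{"claw":0.015,"delta_pos":[0,0,0.008],"rotation":[0,0,0]},{"claw":0.015,"delta_pos":[0,0,0.014],"rotation":[0,0,0]},{"claw":0.015,"delta_pos":[0,0,0.02],"rotation":[0,0,0]},{"claw":0.015,"delta_pos":[0,0,0.02],"rotation":[0,0,0]},{"claw":0.015,"delta_pos":[0,0,0.02],"rotation":[0,0,0]}]' 15
python3 -c "
from h import *
show();crop('side','s11',310,165,400,245,8)"
```

```text
clock: 7.95
eef_pos: [591.6, 65.4, 22.3]
eef_rot: [-3.141, -0.0, 1.685]
wrist_force: [-0.1, 0.3, -1.8]
finger_gap: 25.9
t 7.95 pos [591.6  65.4  22.3] rot [-3.141 -0.     1.685] F [-0.1  0.3 -1.8] gap 25.9
```

View pics/s11.png

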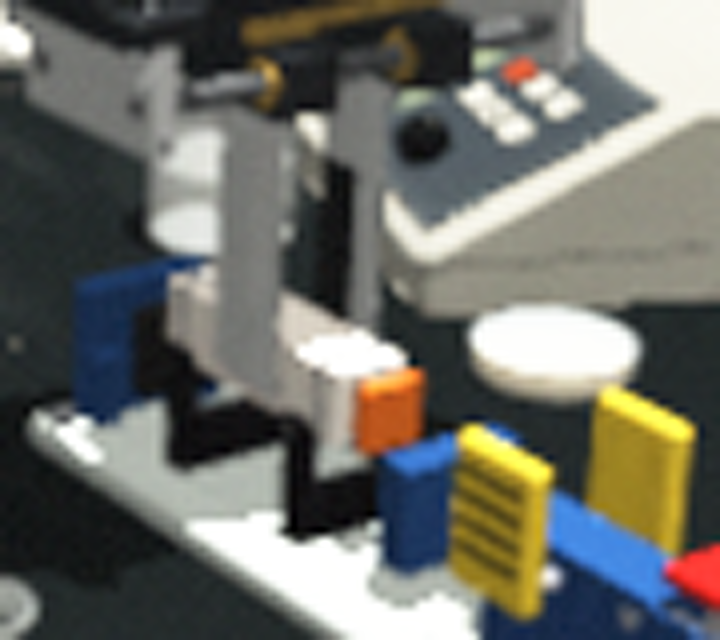

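```bash
python3 -c "
from h import *
f=lambda p:((proj('side',p)-[310,165])*8+[9/5*8,6/5*8]).round(0)
z=44.7
for n,p in dict(padL=(-62,15,58),padR=(-62,-15,58),jawL=(-80,17,58),jawR=(-80,-17,58),plug_tr=(-57,-11,z+24),plug_br=(-57,-11,z+2),plugbl=(-57,11,z+2),plugtl=(-57,11,z+24),rear_tl=(45,13,z+26),rear_bl=(45,13,z),body_tr=(-45,-13,z+26),body_tl=(-45,13,z+26),sbout=(-36,15,55),sbin=(-36,-15,55)).items(): print(n,f(cl(*p)))
"
python3 -c "
import cv2
a=cv2.imread('pics/s11_raw.png');cv2.imwrite('pics/s11z.png',cv2.resize(a[195:245,325:385],None,fx=12,fy=12,interpolation=cv2.INTER_CUBIC))"
```

```text
padL [375. 440.]
padR [453. 418.]
jawL [408. 464.]
jawR [497. 438.]
plug_tr [434. 383.]
plug_br [430. 449.]
plugbl [373. 465.]
plugtl [377. 398.]
rear_tl [175. 282.]
rear_bl [173. 356.]
body_tr [414. 361.]
body_tl [347. 380.]
sbout [321. 418.]
sbin [398. 397.]
```

View pics/s11z.png

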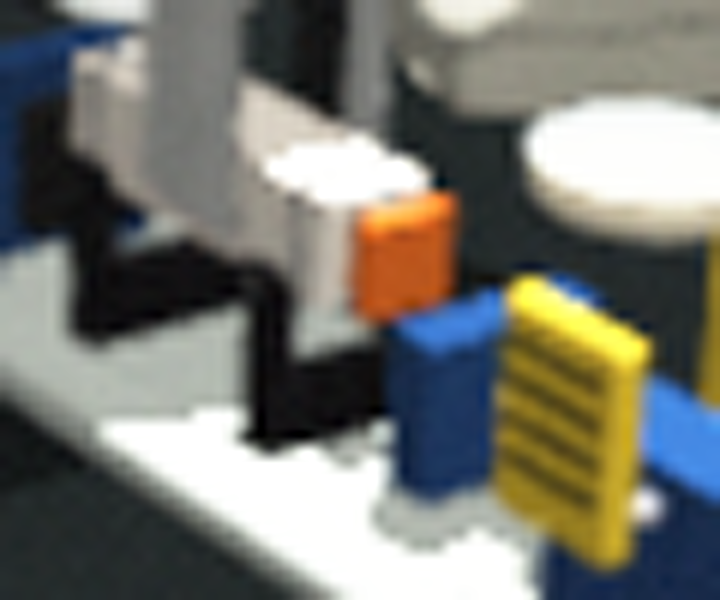

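```bash
python3 -m pendant '[{"claw":0.015,"delta_pos":[0,0,0.005],"rotation":[0,0,0]},{"claw":0.015,"delta_pos":[0,0,0.01],"rotation":[0,0,0]},{"claw":0.015,"delta_pos":[0,0,0.013],"rotation":[0,0,0]},{"claw":0.015,"delta_pos":[0,0,0.013],"rotation":[0,0,0]}]' 15
python3 -c "
from h import *
show();crop('side','s12',325,195,385,245,12)"
```

```text
clock: 8.5
eef_pos: [591.5, 65.4, 9.1]
eef_rot: [-3.141, -0.001, 1.685]
wrist_force: [0.2, 0.2, -1.0]
finger_gap: 25.8
t 8.5 pos [591.5  65.4   9.1] rot [-3.141e+00 -1.000e-03  1.685e+00] F [ 0.2  0.2 -1. ] gap 25.8
```

View pics/s12.png

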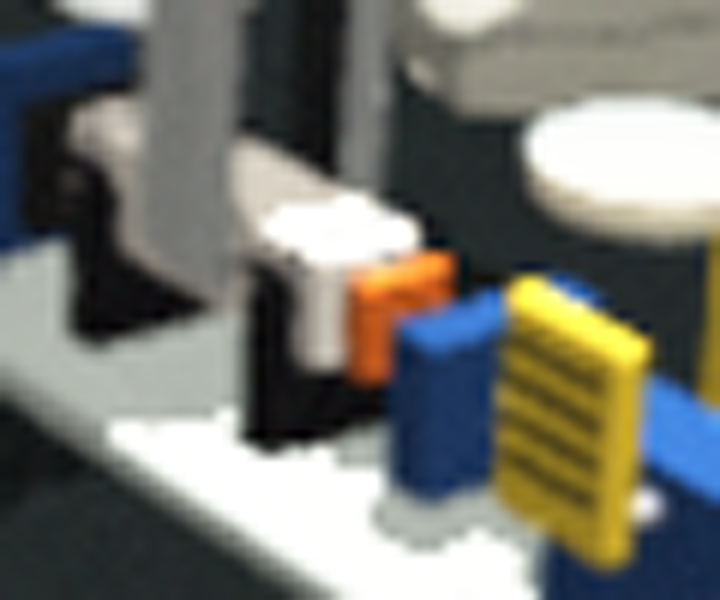

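```bash
python3 -m pendant '[{"claw":0.015,"delta_pos":[0,0,0.002],"rotation":[0,0,0]},{"claw":0.015,"delta_pos":[0,0,0.004],"rotation":[0,0,0]},{"claw":0.015,"delta_pos":[0,0,0.004],"rotation":[0,0,0]}]' 15
python3 -c "
from h import *
show()"
```

```text
clock: 8.93
eef_pos: [591.5, 65.4, 5.1]
eef_rot: [-3.141, -0.001, 1.685]
wrist_force: [0.5, -0.8, -1.4]
finger_gap: 25.7
t 8.93 pos [591.5  65.4   5.1] rot [-3.141e+00 -1.000e-03  1.685e+00] F [ 0.5 -0.8 -1.4] gap 25.7
```

```bash
python3 -m pendant '[{"claw":0.015,"delta_pos":[0,0,0.0015],"rotation":[0,0,0]},{"claw":0.015,"delta_pos":[0,0,0.0015],"rotation":[0,0,0]}]' 15;python3 -m pendant '[{"claw":0.015,"delta_pos":[0,0,0.0015],"rotation":[0,0,0]},{"claw":0.015,"delta_pos":[0,0,0.0015],"rotation":[0,0,0]}]' 15
python3 -c "
from h import *
show()
crop('side','s13',325,195,385,245,12)"
```

```text
clock: 9.18
eef_pos: [591.7, 65.5, 4.6]
eef_rot: [-3.141, -0.0, 1.685]
wrist_force: [-4.4, -0.6, 8.8]
finger_gap: 26.1
clock: 9.43
eef_pos: [591.7, 65.5, 4.6]
eef_rot: [-3.142, -0.0, 1.685]
wrist_force: [-8.2, -0.7, 15.3]
finger_gap: 25.8
t 9.43 pos [591.7  65.5   4.6] rot [-3.142 -0.     1.685] F [-8.2 -0.7 15.3] gap 25.8
```

View pics/s13.png

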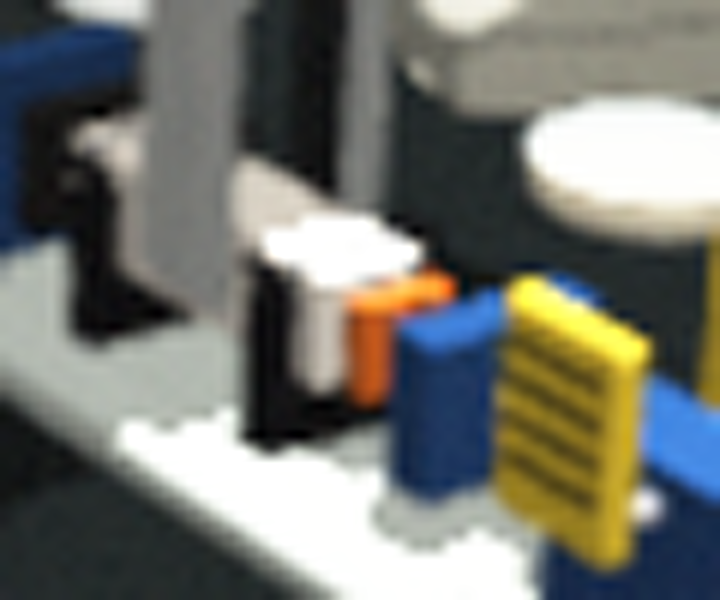

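```bash
python3 -m pendant '[{"claw":0.015,"delta_pos":[0,-0.0012,0],"rotation":[0,0,0]},{"claw":0.015,"delta_pos":[0,-0.0012,0],"rotation":[0,0,0]},{"claw":0.015,"delta_pos":[0,-0.0012,0],"rotation":[0,0,0]}]' 15
python3 -c "
from h import *
show()"
```

```text
clock: 9.85
eef_pos: [590.8, 65.4, 4.7]
eef_rot: [3.141, -0.0, 1.685]
wrist_force: [3.0, 0.3, 1.6]
finger_gap: 25.7
t 9.85 pos [590.8  65.4   4.7] rot [ 3.141 -0.     1.685] F [3.  0.3 1.6] gap 25.7
```

```bash
python3 -m pendant '[{"claw":0.06,"delta_pos":[0,0,0],"rotation":[0,0,0]},{"claw":0.06,"delta_pos":[0,0,0],"rotation":[0,0,0]},{"claw":0.06,"delta_pos":[0,0,0],"rotation":[0,0,0]},{"claw":0.06,"delta_pos":[0,0,0],"rotation":[0,0,0]},{"claw":0.06,"delta_pos":[0,0,-0.05],"rotation":[0,0,0]},{"claw":0.08,"delta_pos":[0,0,-0.11],"rotation":[0,0,0]},{"claw":0.08,"delta_pos":[0,0,-0.11],"rotation":[0,0,0]},{"claw":0.08,"delta_pos":[0,0,-0.11],"rotation":[0,0,0]}]' 13
python3 -c "
from h import *
show()
crop('side','s14',310,165,400,245,8);crop('top','t14',280,130,440,230,5)"
```

```text
clock: 10.85
eef_pos: [590.5, 65.3, 114.1]
eef_rot: [3.142, -0.0, 1.685]
wrist_force: [-0.5, -0.1, -0.5]
finger_gap: 79.8
t 10.85 pos [590.5  65.3 114.1] rot [ 3.142 -0.     1.685] F [-0.5 -0.1 -0.5] gap 79.8
```

View pics/s14.png

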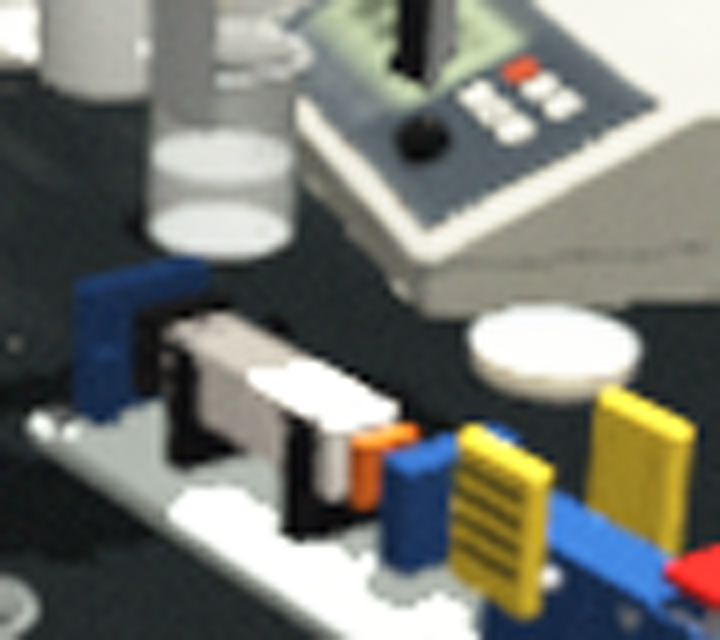

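View pics/t14.png

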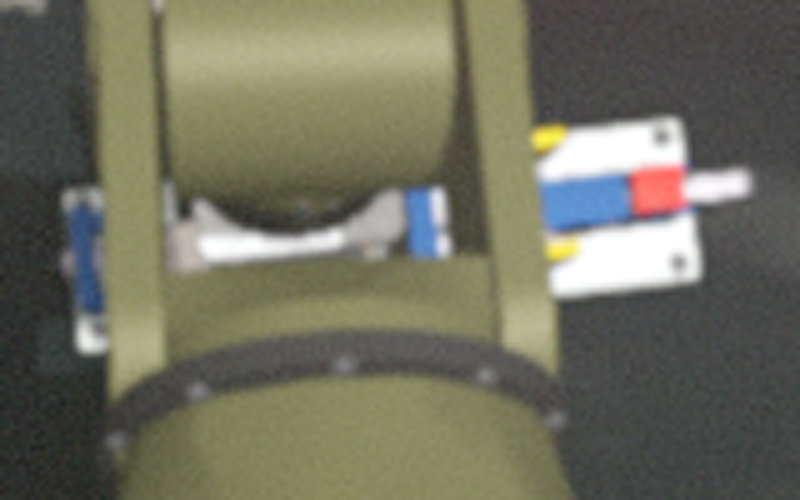

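```bash
python3 -m pendant '[{"claw":0.08,"delta_pos":[-0.06,0,0],"rotation":[0,0,0]},{"claw":0.08,"delta_pos":[-0.12,0,0.01],"rotation":[0,0,0]},{"claw":0.08,"delta_pos":[-0.132,0,0.03],"rotation":[0,0,0]},{"claw":0.08,"delta_pos":[-0.132,0,0.03],"rotation":[0,0,0]}]' 13
python3 -c "
from h import *
show()
crop('side','s15',330,140,440,240,6);crop('top','t15',280,130,440,230,5)"
```

```text
clock: 11.45
eef_pos: [603.7, -65.8, 80.5]
eef_rot: [-3.135, -0.002, 1.684]
wrist_force: [-0.4, 0.2, 0.2]
finger_gap: 79.8
t 11.45 pos [603.7 -65.8  80.5] rot [-3.135e+00 -2.000e-03  1.684e+00] F [-0.4  0.2  0.2] gap 79.8
```

View pics/s15.png

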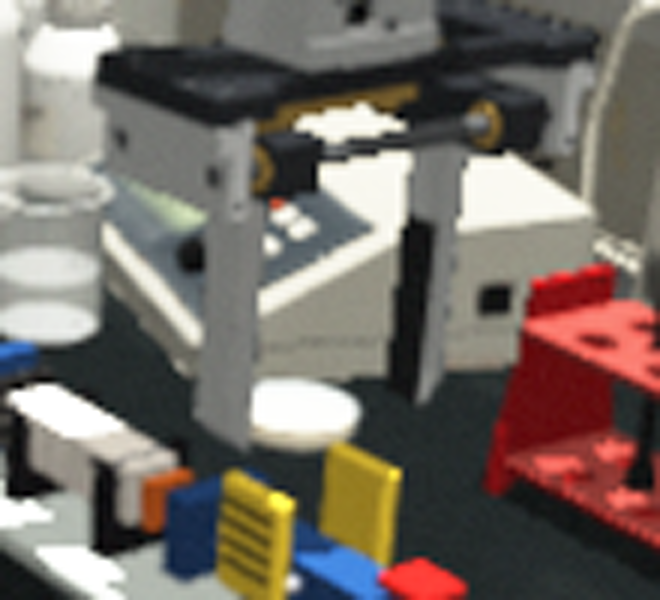

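View pics/t15.png

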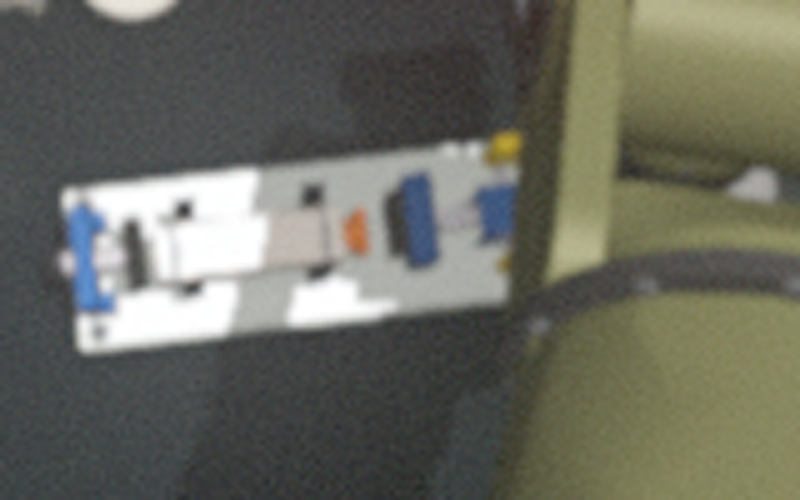

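```bash
python3 -c "
from h import *
f=lambda p:((proj('side',p)-[330,140])*6+[9/5*6,6/5*6]).round(0)
for x in(-140,-130,-120):
  for y in(46,-46): print(x,y,f(cl(x,y,108)))
print('grips',f(cl(-130,27,84)),f(cl(-130,-27,84)))
"
```

```text
-140 46 [237. 452.]
-140 -46 [425. 399.]
-130 46 [219. 442.]
-130 -46 [406. 390.]
-120 46 [201. 432.]
-120 -46 [388. 381.]
grips [255. 490.] [364. 458.]
```

```bash
python3 -m pendant '[{"claw":0.08,"delta_pos":[0.003,0,0.025],"rotation":[-0.006,0,0]},{"claw":0.08,"delta_pos":[0.003,0,0.045],"rotation":[-0.006,0,0]},{"claw":0.08,"delta_pos":[0.003,0,0.045],"rotation":[-0.006,0,0]}]' 13
python3 -c "
from h import *
show()
crop('side','s16',330,140,440,240,6)"
```

```text
clock: 11.92
eef_pos: [603.9, -60.0, 37.3]
eef_rot: [3.14, -0.002, 1.688]
wrist_force: [0.1, -0.6, -0.3]
finger_gap: 80.0
t 11.93 pos [603.9 -60.   37.3] rot [ 3.140e+00 -2.000e-03  1.688e+00] F [ 0.1 -0.6 -0.3] gap 80.0
```

View pics/s16.png

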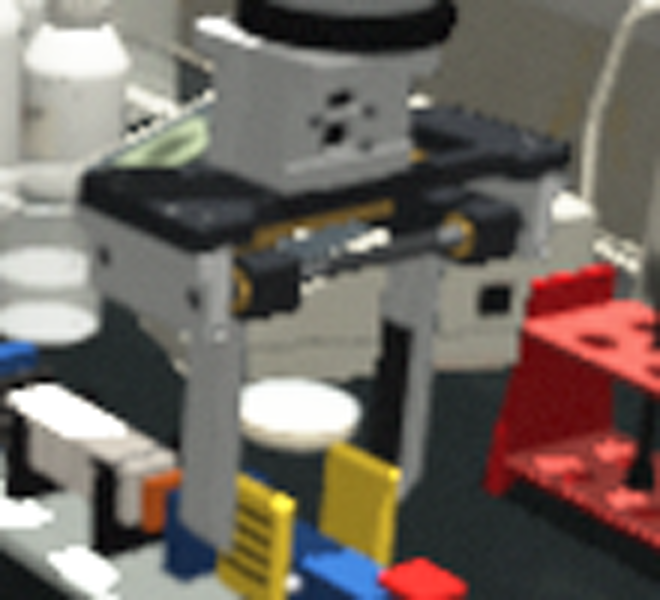

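```bash
python3 -m pendant '[{"claw":0.08,"delta_pos":[-0.005,0,0.005],"rotation":[0,0,0]},{"claw":0.064,"delta_pos":[-0.006,0,0.021],"rotation":[0,0,0]},{"claw":0.064,"delta_pos":[-0.006,0,0.021],"rotation":[0,0,0]},{"claw":0.064,"delta_pos":[-0.006,0,0.021],"rotation":[0,0,0]}]' 13
python3 -c "
from h import *
show()
crop('side','s17',330,140,440,240,6)"
```

```text
clock: 12.48
eef_pos: [605.4, -66.3, 17.3]
eef_rot: [3.138, -0.001, 1.687]
wrist_force: [-0.3, -0.1, -0.1]
finger_gap: 64.4
t 12.47 pos [605.4 -66.3  17.3] rot [ 3.138e+00 -1.000e-03  1.687e+00] F [-0.3 -0.1 -0.1] gap 64.4
```

View pics/s17.png

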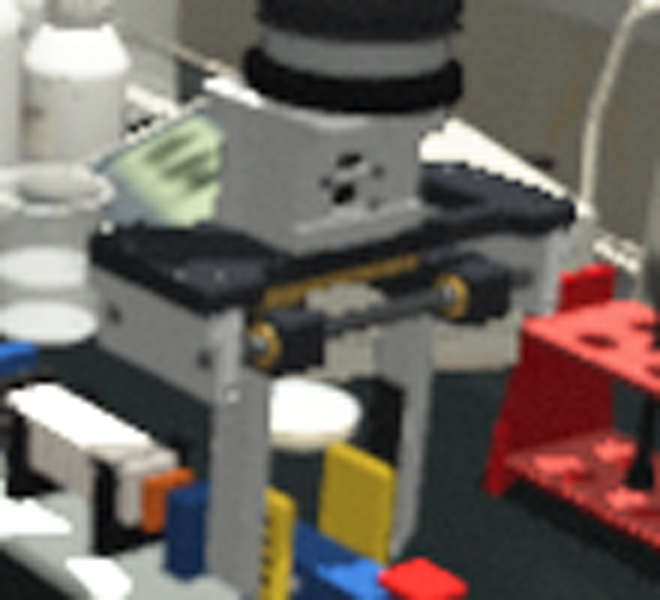

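```bash
python3 -m pendant '[{"claw":0.04,"delta_pos":[0,0,0],"rotation":[0,0,0]},{"claw":0.04,"delta_pos":[0,0,0],"rotation":[0,0,0]},{"claw":0.04,"delta_pos":[0,0,0],"rotation":[0,0,0]},{"claw":0.04,"delta_pos":[0,0,0],"rotation":[0,0,0]},{"claw":0.04,"delta_pos":[0,0,0],"rotation":[0,0,0]},{"claw":0.04,"delta_pos":[0,0,0],"rotation":[0,0,0]}]' 12
python3 -c "
from h import *
show()
crop('side','s18',330,140,440,240,6);crop('top','t18',280,130,440,230,5)"
```

```text
clock: 13.28
eef_pos: [608.1, -66.0, 17.9]
eef_rot: [3.132, -0.0, 1.687]
wrist_force: [23.4, 2.1, -14.0]
finger_gap: 43.4
t 13.28 pos [608.1 -66.   17.9] rot [ 3.132 -0.     1.687] F [ 23.4   2.1 -14. ] gap 43.4
```

View pics/s18.png

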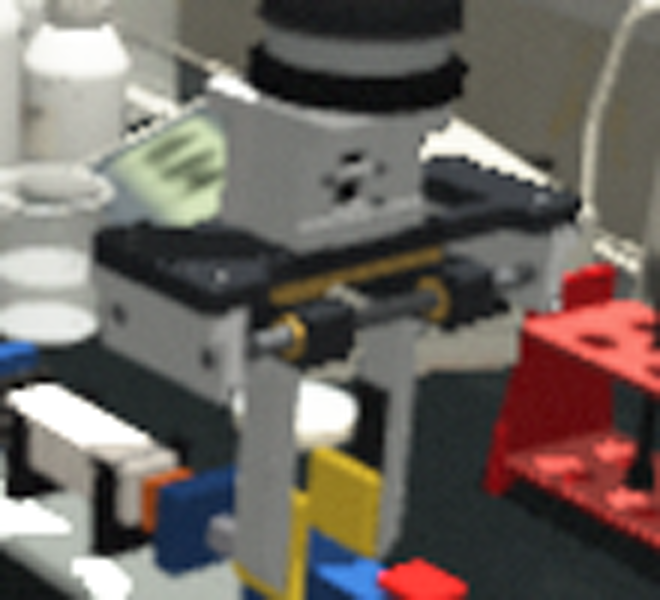

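View pics/t18.png

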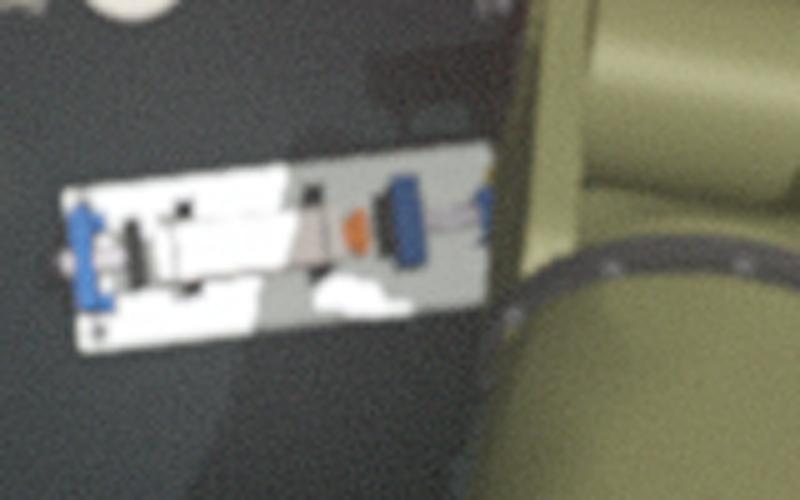

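```bash
python3 -m pendant '[{"claw":0.04,"delta_pos":[0,0,0.0005],"rotation":[0.009,0,0]},{"claw":0.04,"delta_pos":[0,0,0.0005],"rotation":[0.009,0,0]}]' 12
python3 -c "
from h import *
show()"
python3 -m pendant '[{"claw":0.064,"delta_pos":[0,0,0],"rotation":[0,0,0]},{"claw":0.064,"delta_pos":[0,0,0],"rotation":[0,0,0]},{"claw":0.064,"delta_pos":[0,0,0],"rotation":[0,0,0]},{"claw":0.064,"delta_pos":[0,0,0],"rotation":[0,0,0]}]' 12
python3 -c "
from h import *
show()"
```

```text
clock: 13.62
eef_pos: [608.0, -66.0, 17.7]
eef_rot: [3.141, -0.0, 1.687]
wrist_force: [-1.7, -0.4, 2.8]
finger_gap: 42.7
t 13.62 pos [608.  -66.   17.7] rot [ 3.141 -0.     1.687] F [-1.7 -0.4  2.8] gap 42.7
clock: 14.12
eef_pos: [608.0, -66.0, 17.7]
eef_rot: [3.141, -0.0, 1.687]
wrist_force: [-0.3, -0.1, 0.2]
finger_gap: 64.4
t 14.12 pos [608.  -66.   17.7] rot [ 3.141 -0.     1.687] F [-0.3 -0.1  0.2] gap 64.4
```

```bash
python3 -m pendant '[{"claw":0.04,"delta_pos":[0,0,0],"rotation":[0,0,0]},{"claw":0.04,"delta_pos":[0,0,0],"rotation":[0,0,0]},{"claw":0.04,"delta_pos":[0,0,0],"rotation":[0,0,0]},{"claw":0.04,"delta_pos":[0,0,0],"rotation":[0,0,0]},{"claw":0.04,"delta_pos":[0,0,0],"rotation":[0,0,0]}]' 12
python3 -m pendant '[{"claw":0.064,"delta_pos":[0,0,0],"rotation":[0,0,0]},{"claw":0.064,"delta_pos":[0,0,0],"rotation":[0,0,0]},{"claw":0.064,"delta_pos":[0,0,0],"rotation":[0,0,0]},{"claw":0.064,"delta_pos":[0,0,0],"rotation":[0,0,0]}]' 12
python3 -c "
from h import *
show();crop('top','t19',280,130,440,230,5)"
```

```text
clock: 14.75
eef_pos: [608.0, -66.1, 17.7]
eef_rot: [3.141, -0.0, 1.687]
wrist_force: [-1.2, -0.5, 0.4]
finger_gap: 43.2
clock: 15.25
eef_pos: [608.0, -66.0, 17.7]
eef_rot: [3.141, -0.0, 1.687]
wrist_force: [0.4, 0.4, 0.4]
finger_gap: 63.9
t 15.25 pos [608.  -66.   17.7] rot [ 3.141 -0.     1.687] F [0.4 0.4 0.4] gap 63.9
```

View pics/t19.png

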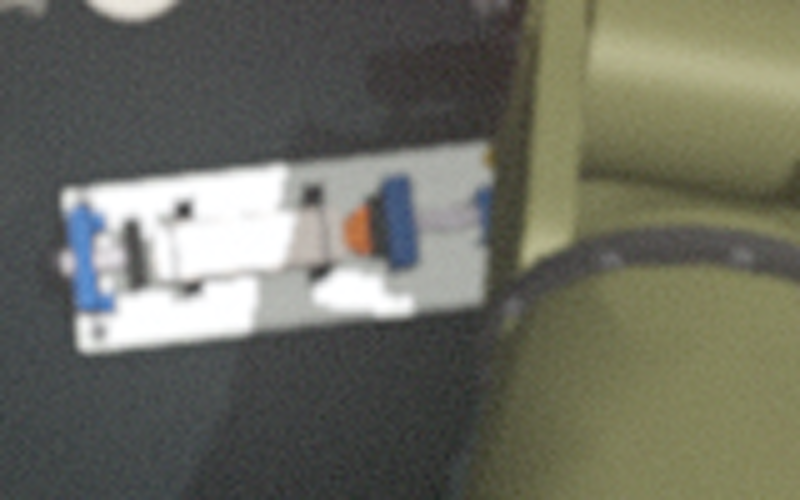

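```bash
python3 -m pendant '[{"claw":0.04,"delta_pos":[0,0,0],"rotation":[0,0,0]},{"claw":0.04,"delta_pos":[0,0,0],"rotation":[0,0,0]},{"claw":0.04,"delta_pos":[0,0,0],"rotation":[0,0,0]},{"claw":0.04,"delta_pos":[0,0,0],"rotation":[0,0,0]},{"claw":0.04,"delta_pos":[0,0,0],"rotation":[0,0,0]}]' 12
python3 -m pendant '[{"claw":0.064,"delta_pos":[0,0,0],"rotation":[0,0,0]},{"claw":0.064,"delta_pos":[0,0,0],"rotation":[0,0,0]},{"claw":0.064,"delta_pos":[0,0,0],"rotation":[0,0,0]},{"claw":0.064,"delta_pos":[0,0,0],"rotation":[0,0,0]}]' 12
python3 -c "
from h import *
show();crop('top','t20',280,130,440,230,5)"
```

```text
clock: 15.92
eef_pos: [608.0, -66.1, 17.7]
eef_rot: [3.141, -0.0, 1.687]
wrist_force: [-1.8, 0.2, 0.6]
finger_gap: 42.8
clock: 16.42
eef_pos: [608.0, -66.1, 17.7]
eef_rot: [3.141, -0.0, 1.687]
wrist_force: [-0.5, 0.9, -0.3]
finger_gap: 64.0
t 16.43 pos [608.  -66.1  17.7] rot [ 3.141 -0.     1.687] F [-0.5  0.9 -0.3] gap 64.0
```

View pics/t20.png

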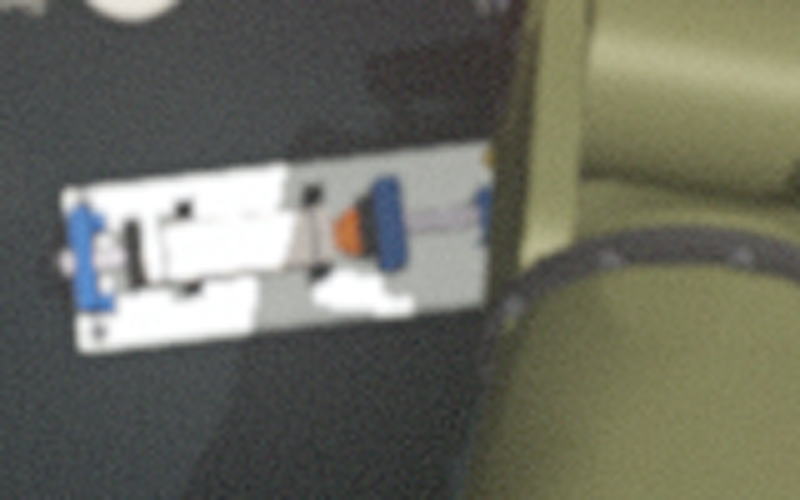

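```bash
python3 -m pendant '[{"claw":0.04,"delta_pos":[0,0,0],"rotation":[0,0,0]},{"claw":0.04,"delta_pos":[0,0,0],"rotation":[0,0,0]},{"claw":0.04,"delta_pos":[0,0,0],"rotation":[0,0,0]},{"claw":0.04,"delta_pos":[0,0,0],"rotation":[0,0,0]},{"claw":0.04,"delta_pos":[0,0,0],"rotation":[0,0,0]}]' 12
python3 -m pendant '[{"claw":0.064,"delta_pos":[0,0,0],"rotation":[0,0,0]},{"claw":0.064,"delta_pos":[0,0,0],"rotation":[0,0,0]},{"claw":0.064,"delta_pos":[0,0,0],"rotation":[0,0,0]},{"claw":0.064,"delta_pos":[0,0,0],"rotation":[0,0,0]}]' 12
python3 -c "
from h import *
show();crop('top','t21',280,130,440,230,5)"
```

```text
clock: 17.1
eef_pos: [608.0, -66.1, 17.7]
eef_rot: [3.141, -0.0, 1.687]
wrist_force: [-1.4, -0.4, -0.1]
finger_gap: 43.2
clock: 17.6
eef_pos: [608.0, -66.1, 17.7]
eef_rot: [3.141, -0.0, 1.687]
wrist_force: [-0.7, -0.0, 0.5]
finger_gap: 64.1
t 17.6 pos [608.  -66.1  17.7] rot [ 3.141 -0.     1.687] F [-0.7 -0.   0.5] gap 64.1
```

View pics/t21.png

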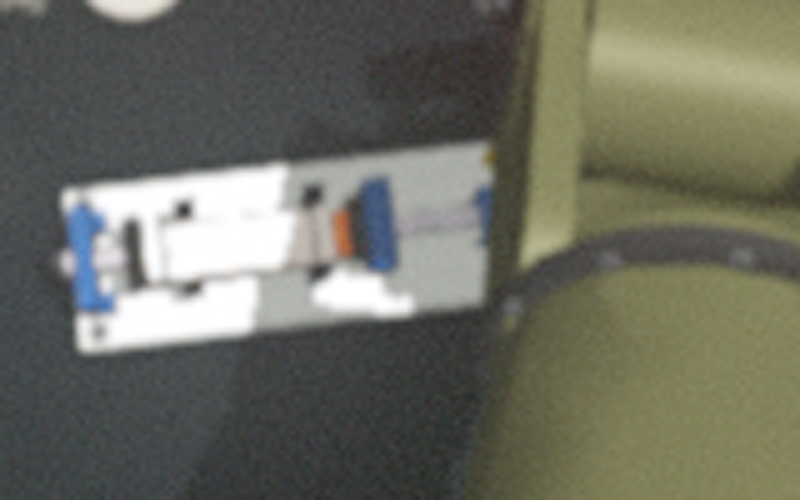

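```bash
python3 -m pendant '[{"claw":0.04,"delta_pos":[0,0,0],"rotation":[0,0,0]},{"claw":0.04,"delta_pos":[0,0,0],"rotation":[0,0,0]},{"claw":0.04,"delta_pos":[0,0,0],"rotation":[0,0,0]},{"claw":0.04,"delta_pos":[0,0,0],"rotation":[0,0,0]},{"claw":0.04,"delta_pos":[0,0,0],"rotation":[0,0,0]},{"claw":0.04,"delta_pos":[0,0,0],"rotation":[0,0,0]},{"claw":0.04,"delta_pos":[0,0,0],"rotation":[0,0,0]}]' 12
python3 -c "
from h import *
show();crop('top','t22',280,130,440,230,5)"
```

```text
clock: 18.52
eef_pos: [608.0, -66.1, 17.7]
eef_rot: [3.141, -0.0, 1.687]
wrist_force: [-0.2, -1.3, 1.2]
finger_gap: 48.8
t 18.52 pos [608.  -66.1  17.7] rot [ 3.141 -0.     1.687] F [-0.2 -1.3  1.2] gap 48.8
```

View pics/t22.png

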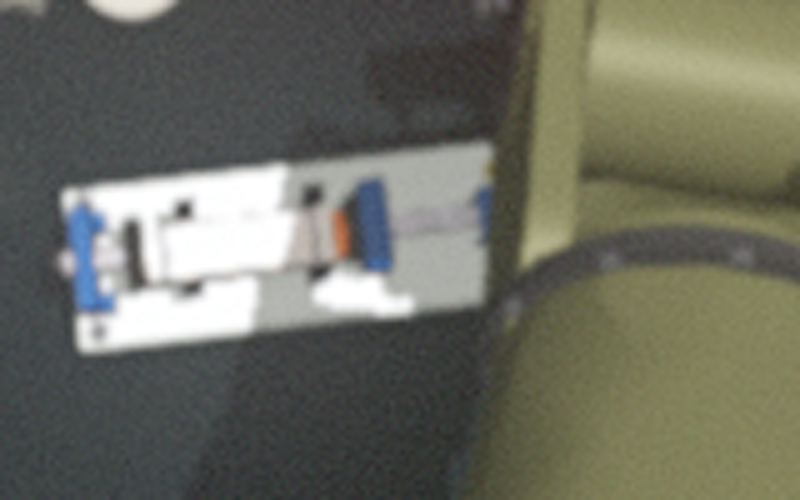

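```bash
python3 -m pendant '[{"claw":0.04,"delta_pos":[0,0,0],"rotation":[0,0,0]},{"claw":0.04,"delta_pos":[0,0,0],"rotation":[0,0,0]},{"claw":0.04,"delta_pos":[0,0,0],"rotation":[0,0,0]},{"claw":0.04,"delta_pos":[0,0,0],"rotation":[0,0,0]}]' 13
python3 -m pendant '[{"claw":0.064,"delta_pos":[0,0,0],"rotation":[0,0,0]},{"claw":0.064,"delta_pos":[0,0,0],"rotation":[0,0,0]},{"claw":0.064,"delta_pos":[0,0,0],"rotation":[0,0,0]},{"claw":0.064,"delta_pos":[0,0,0],"rotation":[0,0,0]}]' 12
python3 -c "
from h import *
show();crop('top','t23',280,130,440,230,5);crop('side','s23',310,165,400,245,8)"
```

```text
clock: 19.08
eef_pos: [608.0, -66.1, 17.8]
eef_rot: [3.141, -0.0, 1.687]
wrist_force: [-1.6, -0.6, 1.2]
finger_gap: 48.5
clock: 19.58
eef_pos: [608.0, -66.1, 17.8]
eef_rot: [3.141, -0.0, 1.687]
wrist_force: [0.6, 0.1, 0.2]
finger_gap: 64.1
t 19.57 pos [608.  -66.1  17.8] rot [ 3.141 -0.     1.687] F [0.6 0.1 0.2] gap 64.1
```

View pics/t23.png

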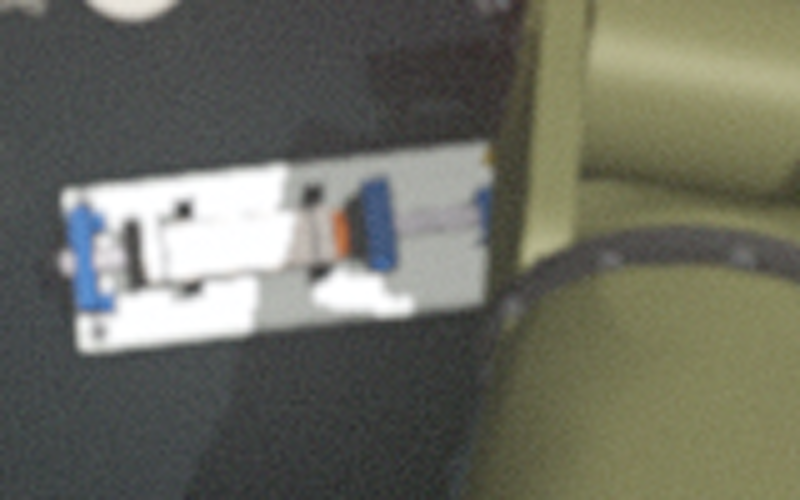

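View pics/s23.png

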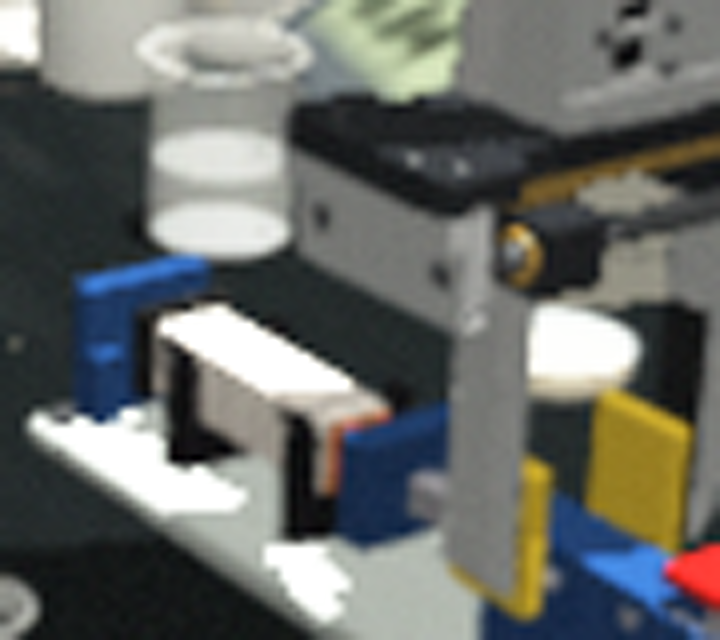

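```bash
cat > tr.py <<'E'
from h import *
import sys
for n in sys.argv[1:]:
    a=cv2.imread(f'pics/{n}_raw.png');h,s,v=[x.astype(int) for x in cv2.split(cv2.cvtColor(a,cv2.COLOR_BGR2HSV))]
    b=((h>100)&(h<125)&(s>120));b[:,:335]=0;b[:,372:]=0;b[:160]=0;b[190:]=0
    o=((h<22)&(s>110)&(v>90));o[:,:335]=0;o[:,360:]=0;o[:160]=0;o[190:]=0
    w=np.clip(s-60,0,None)*(h<25);w[:,:335]=0;w[:,360:]=0;w[:160]=0;w[190:]=0
    ys,xs=np.nonzero(b);print(n,'blue u',xs.mean().round(2),'orange n',o.sum(),'u',np.nonzero(o)[1].mean().round(2) if o.sum() else None, 'wsum',w.sum())
E
python3 tr.py t18 t19 t20 t21 t22 t23
```

```text
t18 blue u 361.67 orange n 22 u 350.82 wsum 2300
t19 blue u 360.25 orange n 31 u 351.42 wsum 3294
t20 blue u 358.0 orange n 35 u 349.51 wsum 3241
t21 blue u 355.86 orange n 23 u 348.3 wsum 2104
t22 blue u 354.88 orange n 21 u 348.05 wsum 1802
t23 blue u 355.62 orange n 20 u 348.1 wsum 1730
```

```bash
python3 -m pendant '[{"claw":0.07,"delta_pos":[0,0,-0.02],"rotation":[0,0,0]},{"claw":0.07,"delta_pos":[0,0,-0.07],"rotation":[0,0,0]},{"claw":0.07,"delta_pos":[0,0,-0.07],"rotation":[0,0,0]},{"claw":0.0,"delta_pos":[-0.04,0,-0.07],"rotation":[0,0,0]},{"claw":0.0,"delta_pos":[-0.06,0,-0.07],"rotation":[0,0,0]},{"claw":0.0,"delta_pos":[-0.06,0,-0.07],"rotation":[0,0,0]},{"claw":0.0,"delta_pos":[-0.06,0,-0.07],"rotation":[0,0,0]},{"claw":0.0,"delta_pos":[-0.06,0,-0.05],"rotation":[0,0,0]},{"claw":0.0,"delta_pos":[-0.06,0,-0.05],"rotation":[0,0,0]},{"claw":0.0,"delta_pos":[-0.06,0,-0.05],"rotation":[0,0,0]}]' 12
python3 -c "
from h import *
show();crop('top','t24',280,130,440,230,5);crop('side','s24',340,150,440,250,6)
f=lambda p:((proj('side',p)-[340,150])*6+[9/5*6,6/5*6]).round(0)
print(f(cl(-190,0,66)),f(cl(-190,0,95)))
python3=0"
python3 tr.py t24
```

```text
clock: 20.92
eef_pos: [615.2, -125.2, 68.4]
eef_rot: [3.141, 0.0, 1.688]
wrist_force: [0.7, 0.2, -0.6]
finger_gap: 3.7
t 20.93 pos [ 615.2 -125.2   68.4] rot [3.141 0.    1.688] F [ 0.7  0.2 -0.6] gap 3.7
[359. 521.] [367. 448.]
t24 blue u 355.14 orange n 20 u 348.25 wsum 1853
```

View pics/s24.png

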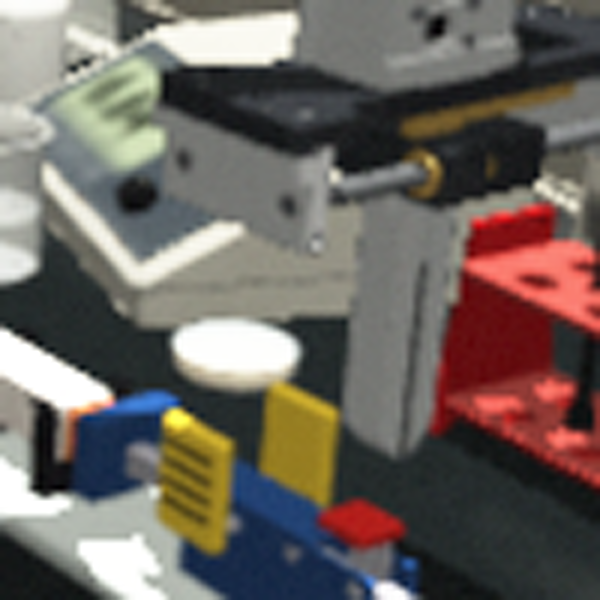

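View pics/t24.png

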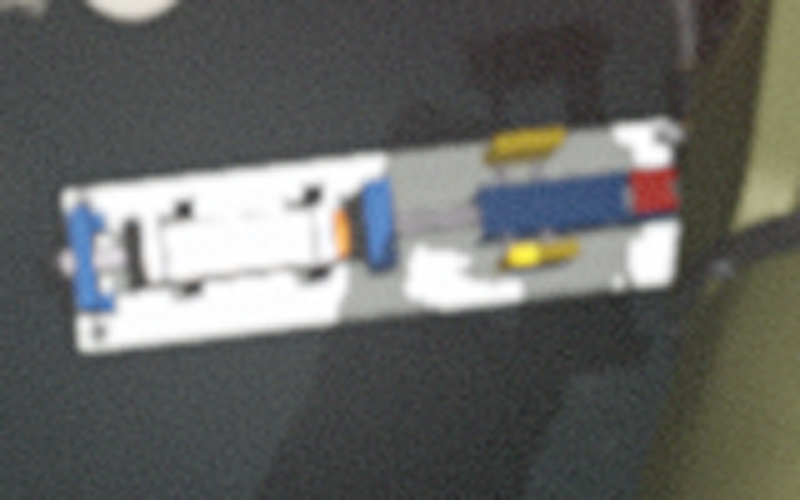

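```bash
python3 -c "
from h import *
f=lambda p,o:((proj('side',p)-o)*6+[9/5*6,6/5*6]).round(0)
for x in(-130,-140):
  print('s18 L',f(cl(x+8,34,45),[330,140]),'R',f(cl(x-8,-34,45),[330,140]),f(cl(x-8,-34,60),[330,140]))
for x in(-190,-200):
  for y in (0,-8):
    for z in (96,102): print(x,y,z,'L',f(cl(x+8,y+14,z),[340,150]),'R',f(cl(x-8,y-14,z),[340,150]),'slit',f(cl(x-8,y,z),[340,150]))
"
```

```text
s18 L [219. 581.] R [383. 554.] [386. 519.]
s18 L [236. 592.] R [401. 564.] [405. 529.]
-190 0 96 L [322. 446.] R [413. 444.] slit [384. 454.]
-190 0 102 L [324. 430.] R [414. 429.] slit [386. 438.]
-190 -8 96 L [339. 440.] R [429. 439.] slit [400. 448.]
-190 -8 102 L [341. 425.] R [431. 424.] slit [402. 433.]
-200 0 96 L [342. 456.] R [434. 455.] slit [405. 464.]
-200 0 102 L [344. 441.] R [435. 439.] slit [407. 449.]
-200 -8 96 L [359. 451.] R [450. 450.] slit [421. 459.]
-200 -8 102 L [361. 435.] R [452. 434.] slit [423. 443.]
```

```bash
python3 -c "
import cv2
a=cv2.imread('pics/s24_raw.png');cv2.imwrite('pics/s24z.png',cv2.resize(a[195:250,380:430],None,fx=11,fy=11,interpolation=cv2.INTER_CUBIC))
a=cv2.imread('pics/s18_raw.png');cv2.imwrite('pics/s18z.png',cv2.resize(a[195:255,350:410],None,fx=10,fy=10,interpolation=cv2.INTER_CUBIC))"
```

```text
(no output)
```

View pics/s24z.png

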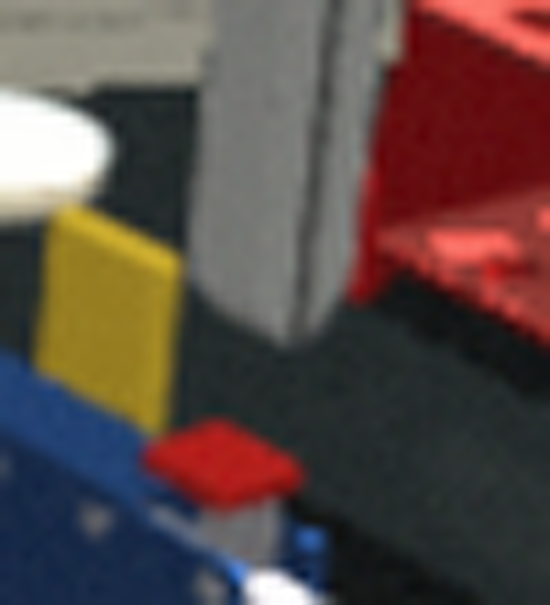

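View pics/s18z.png

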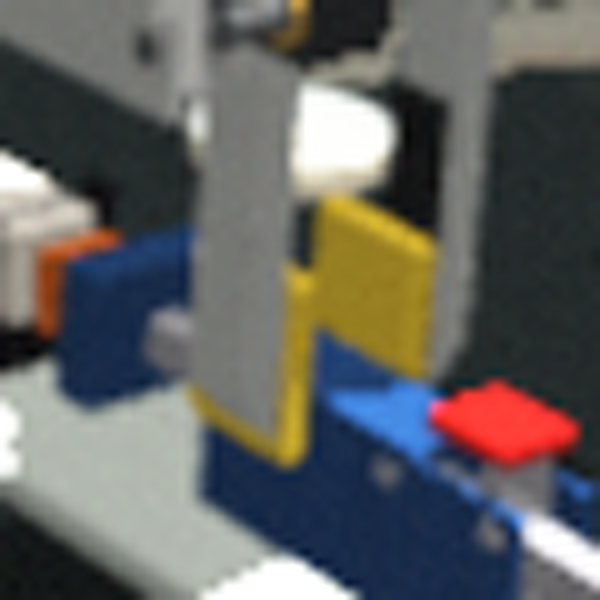

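```bash
python3 -m pendant '[{"claw":0.0,"delta_pos":[0.008,0,0.0],"rotation":[0,0,0]},{"claw":0.0,"delta_pos":[0.008,0,0.02],"rotation":[0,0,0]},{"claw":0.0,"delta_pos":[0.008,0,0.024],"rotation":[0,0,0]},{"claw":0.0,"delta_pos":[0.008,0,0.024],"rotation":[0,0,0]}]' 12
python3 -c "
from h import *
show();crop('side','s25',380,195,430,250,11)"
```

```text
clock: 21.52
eef_pos: [614.1, -117.5, 43.8]
eef_rot: [3.141, -0.0, 1.687]
wrist_force: [0.8, -0.3, 0.3]
finger_gap: 0.1
t 21.52 pos [ 614.1 -117.5   43.8] rot [ 3.141 -0.     1.687] F [ 0.8 -0.3  0.3] gap 0.1
```

View pics/s25.png

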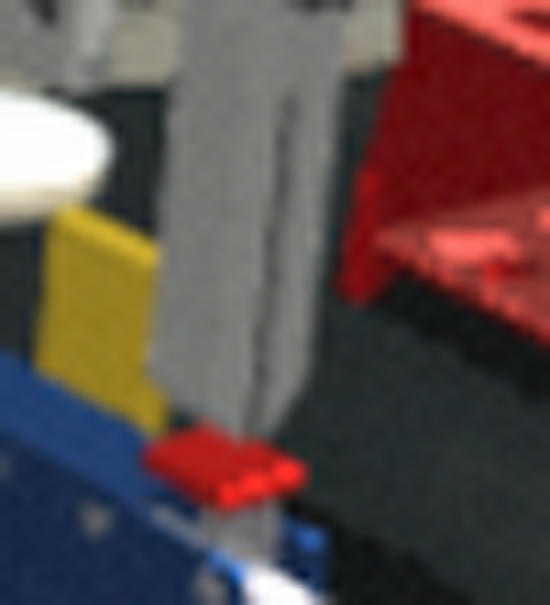

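```bash
python3 -m pendant '[{"claw":0.0,"delta_pos":[0,0,0.005],"rotation":[0,0,0]},{"claw":0.0,"delta_pos":[0,0,0.008],"rotation":[0,0,0]},{"claw":0.0,"delta_pos":[0,0,0.008],"rotation":[0,0,0]}]' 12
python3 -m pendant '[{"claw":0.0,"delta_pos":[0,0,0.003],"rotation":[0,0,0]},{"claw":0.0,"delta_pos":[0,0,0.003],"rotation":[0,0,0]}]' 12
```

```text
clock: 21.95
eef_pos: [614.3, -117.7, 36.2]
eef_rot: [3.141, 0.0, 1.687]
wrist_force: [1.0, -0.2, 0.1]
finger_gap: 0.4
clock: 22.2
eef_pos: [614.5, -117.7, 33.2]
eef_rot: [3.14, 0.0, 1.687]
wrist_force: [0.8, -0.2, 2.3]
finger_gap: 0.3
```

Contact with the tab (2.3 N). Press on in small steps.

```bash
python3 -m pendant '[{"claw":0.0,"delta_pos":[0,0,0.003],"rotation":[0,0,0]},{"claw":0.0,"delta_pos":[0,0,0.003],"rotation":[0,0,0]}]' 12
python3 -m pendant '[{"claw":0.0,"delta_pos":[0,0,0.002],"rotation":[0,0,0]},{"claw":0.0,"delta_pos":[0,0,0.002],"rotation":[0,0,0]}]' 12
python3 -c "
from h import *
show();crop('top','t26',280,130,440,230,5);crop('side','s26',310,165,430,255,6)"
python3 tr.py t26
```

```text
clock: 22.45
eef_pos: [614.8, -117.8, 31.2]
eef_rot: [3.14, 0.001, 1.687]
wrist_force: [-3.5, 0.8, 10.5]
finger_gap: 0.6
clock: 22.7
eef_pos: [615.0, -117.9, 30.8]
eef_rot: [3.139, 0.001, 1.687]
wrist_force: [-7.3, 0.8, 18.1]
finger_gap: 0.3
t 22.7 pos [ 615.  -117.9   30.8] rot [3.139e+00 1.000e-03 1.687e+00] F [-7.3  0.8 18.1] gap 0.3
t26 blue u nan orange n 1 u 347.0 wsum 365tr.py:8: RuntimeWarning: Mean of empty slice.
  ys,xs=np.nonzero(b);print(n,'blue u',xs.mean().round(2),'orange n',o.sum(),'u',np.nonzero(o)[1].mean().round(2) if o.sum() else None, 'wsum',w.sum())
  ret = ret.dtype.type(ret / rcount)
```

View pics/s26.png

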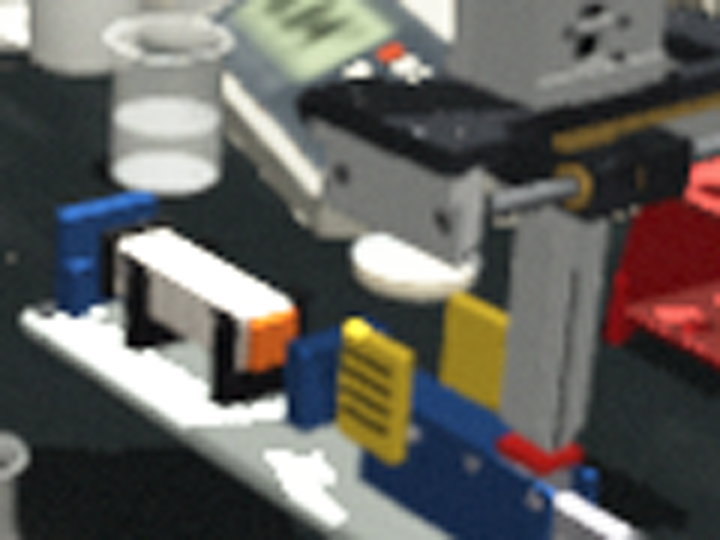

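View pics/t26.png

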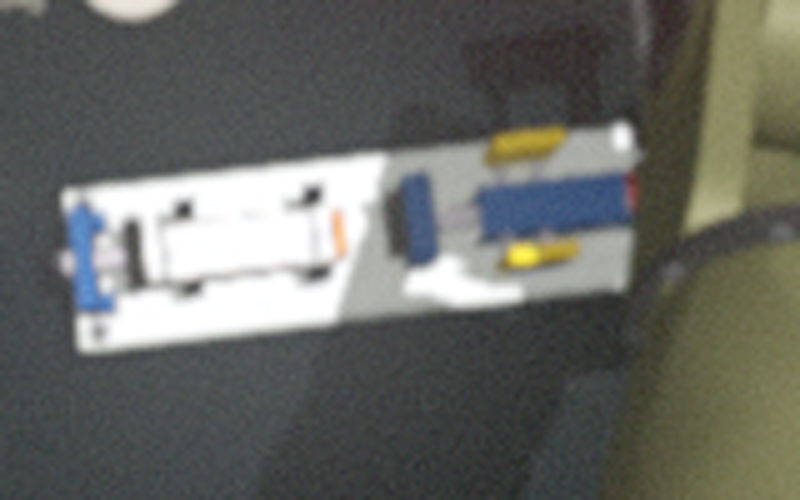

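```bash
python3 -m pendant '[{"claw":0.0,"delta_pos":[0,0,-0.03],"rotation":[0,0,0]},{"claw":0.0,"delta_pos":[0,0,-0.09],"rotation":[0,0,0]},{"claw":0.0,"delta_pos":[0,0,-0.12],"rotation":[0,0,0]},{"claw":0.0,"delta_pos":[0,0,-0.12],"rotation":[0,0,0]},{"claw":0.0,"delta_pos":[0,0,-0.12],"rotation":[0,0,0]}]' 12
python3 -c "
from h import *
show();crop('top','t27',180,130,440,280,3);crop('side','s27',310,165,430,255,6)
for n in ('t15','t26','t27'):
    a=cv2.imread(f'pics/{n}_raw.png');h,s,v=cv2.split(cv2.cvtColor(a,cv2.COLOR_BGR2HSV));b=((h>100)&(h<125)&(s>120));b[:,:358]=0;b[:,371:]=0;b[:160]=0;b[190:]=0
    print(n,'jaw blue u',np.nonzero(b)[1].mean().round(2))
"
```

```text
clock: 23.42
eef_pos: [614.1, -117.7, 149.3]
eef_rot: [3.141, 0.0, 1.687]
wrist_force: [-0.2, 0.4, 0.3]
finger_gap: 0.8
t 23.43 pos [ 614.1 -117.7  149.3] rot [3.141 0.    1.687] F [-0.2  0.4  0.3] gap 0.8
t15 jaw blue u 363.78
t26 jaw blue u nan
t27 jaw blue u 364.11<string>:6: RuntimeWarning: Mean of empty slice.
  ret = ret.dtype.type(ret / rcount)
```

View pics/t27.png

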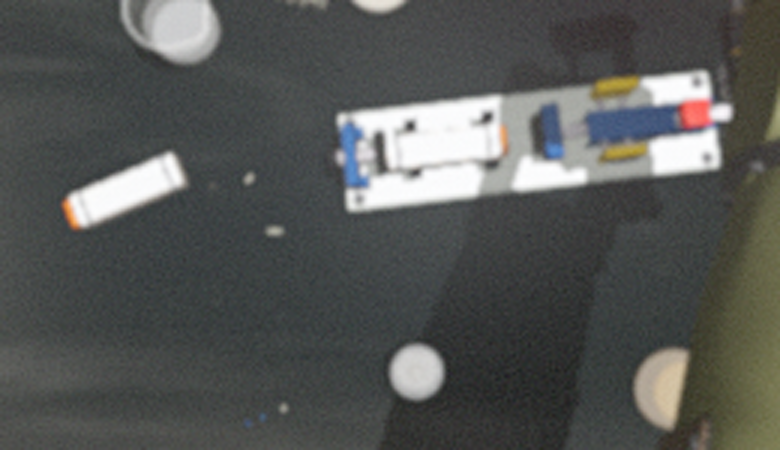

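View pics/s27.png

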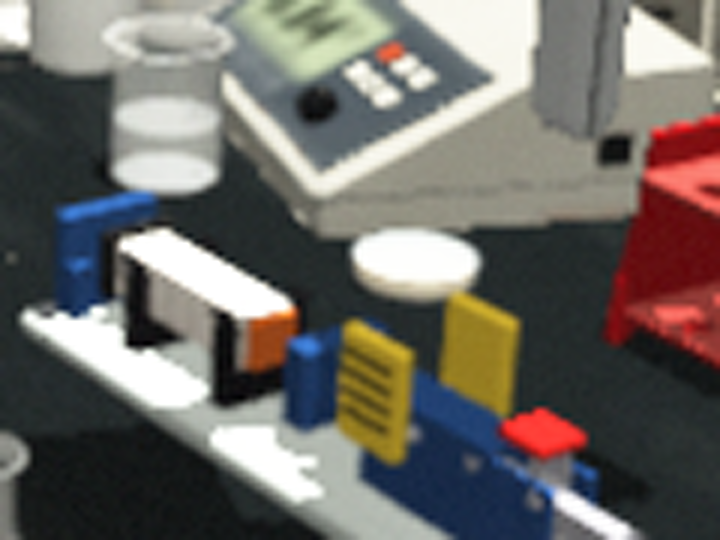

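```bash
python3 -c "
from h import *
print(manip.sign_off())"
```

```text
the job is handed in; nothing more can be done
None
```

I laid the cartridge nearest the base in the nest with its plug towards the jaw. I then worked the trigger for five strokes, pressed the red tab and moved the arm clear, handing in at about 23 s of the 72 s allowed.

**Last checks**
- **Jaw:** sprung back. Its blue block reads 364.1 px in the top view, against 363.8 px before the first stroke.
- **Cartridge:** in both views it lies along the clamp in the saddles, pushed up against the anvil. Only the plug's head shows at the jaw end.
- **Glassware:** the beaker and weighing bottle are where they started. The flask was partly behind the arm in the last picture, but the arm never went near it.

**Not confirmed**
- **Push force:** I could not measure the force on the plug. The last stroke stalled on a solid stop at a 12 N, then a 13 N, grip. By the clamp's rule that is roughly 15 to 17 N, held for more than 0.5 s. The jaw also eased back about 1.7 mm when let out, which agrees with that.
- **Plug home:** I judged this from the stall and the pictures, not from a direct measurement.

**Disagreed or went wrong**
- **TCP height:** the reported TCP height was about 28 mm lower than where the fingertips appeared in the pictures. The first grasp closed on air above the cartridge, so I set heights from pictures and contact after that.
- **First stroke:** it was off-centre by about 2.7 mm sideways, with 23 N at the wrist, while the jaw was still clear of the plug. I centred the gripper before the next stroke.
- **Side camera:** it read about 2 px off compared with the top camera; I corrected for this.

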